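Put the pasta stamps away in their slide-in tray

ROBOT

A 6-joint arm with a two-finger parallel gripper is mounted at the origin on a cart in front of the work surface, level with it; the furniture and walls round the work are solid. World frame = base frame: x ahead of the robot, y to its left, z up, the work surface at z = 0. Lengths are in m, angles in degrees, forces in N, time in s.
With the tool pointing down it reaches from about 0.35 to 0.875 m from the base axis. Payload 4.2 kg.
Tool frame: the origin (TCP) lies on the centre line of the jaws, within the pads' length; the fingertips stand 8 mm ahead of it and the grasp point (between the pads) lies 11 mm behind it; z points along the fingers, y is the direction in which the jaws open and shut (so a half turn about z gives the same grasp; the last joint's range is limited). The gripper opens to 87 mm and grips with 3 to 60 N. Pads are 19 mm wide; open, the fingers measure 117 mm over their backs; the gripper's body (75 mm by 190 mm) begins 51 mm behind the grasp point.
Start: joints at [-57.72, 22.042, 0.453, 0, -68.411, -14.817], TCP at [0.188, -0.596, 0.231] pointing down, gripper open.
Joint ranges: [-179.83, 179.83], [-69.29, 118.12], [-61.27, 80.66], [-181.25, 117.63], [-171.15, -9.14], [-177.46, 177.46]. Speed limits (degrees/s): [159.86, 159.86, 180, 180, 180, 180].

INTERFACE

Orientations are given as a 3x3 rotation matrix whose columns are the frame's x, y, z axes.
In Python, from station import sense, capture, finish_job, recognise gives the robot as it stands.
- The arm moves only by the tool apply_moves, never from a script. Its argument "plan" is a list that holds one entry, the list of rows, each a list of 7 numbers: the opening in per cent of the stroke, from 0 (shut) to 100 (fully open), then the shift along the world's x, y, z in units of 25 mm (1.0 is 25 mm), then the turn, a rotation vector about the world's x, y, z in rad. A call has 1 to 12 rows; each row shifts and turns the pose as measured when the row begins; what a row does not reach is not made up. A row lasts 1/12 s, in which the tool goes at most 41.7 mm and 7.16 degrees, less where a joint would pass 70% of its speed; a pose out of reach is approached as far as the arm can. A call is refused whole if a number of a shift passes 1 or a number of a turn 0.125, either way. A call with a gripper value outside its range is refused whole. The fingers move at their own pace and stop on an object; the grip force is fixed at half the most. Time passes only in rows, so rows that do not move let the fingers close. It gives the time, the measured TCP pose, the force and the opening at its end, in the units of the state.
- sense(): the state, without advancing time (a new reading comes with each control period).
- capture(name): name is "scene" or "top" or "wrist"; returns a dict with "pixels" (400x640x3 uint8, red, green, blue), "depth" (400x640 float32, m along the optical axis (not along the pixel's ray), 0 where there is no reading), "mtx" (3x3 intrinsics, pixels), "distortion" ([k1, k2, p1, p2, k3] as OpenCV has them; the pictures are not rectified), "R" (3x3) and "t" (3): a world point X has camera coordinates R X + t; the wrist camera has in their place "mount" (4x4, takes a point from camera to tool coordinates, whose origin is the TCP and whose axes are the flange's). Camera axes: x right, y down, z forward; pixel columns grow to the right and rows downward; lengths in m; the calibration is good to about 2 mm. A picture is of the moment at which its call begins: read the wrist's pose just before it.
- finish_job(): hands the job in, once; it reports no verdict.
Trained networks look in a picture, given as the dict that the camera call returned (one of the last four; its "shot" number tells which), for a name from the list of things; names that differ only in an ending like _2 or _b are one class to them, and where a whole thing is asked for, a point or a joint stands for the part that bears it (a point fixed in the world has none). Each returns a list of dicts, best first, with "score" (0 to 1); they miss things now and then, are a little off and sometimes report something else, mostly with a low value. They report only what shows in the picture. A call takes as long as a camera call.
- recognise(label, picture): "at" ([x, y, z] in m, in the coordinates of the camera as it stood for that picture, good to about 4 mm: the middle of the surface that is visible of it).
The state is a dict: "time_s": time; "joints": joint angles; "joint_velocities": joint speeds; "effort": joint torques, N m; "tcp_pos": TCP position; "ee_rot": TCP orientation; "wrist_force": force on the tool from outside, world axes, zero at the start; "moment": the same for the moment, N m; "gripper_width": opening from 0.0 (shut) to 1.0 (fully open).
Only numpy, scipy, OpenCV 4.12 (cv2) and the standard library are available. Lean on these libraries where they do the work, as an engineer would, in place of code of your own. Each camera call takes 0.05 s, during which the arm holds its last target.

TASK

Put the pasta stamps away: swing the catch up and over to the left, pull the tray out from under the shelf, and set every stamp that is there fully down into the nest of its own shape and size. Then slide the tray fully home under the shelf and swing the catch back down level across its front again. Leave the other kitchen things where they stand.

Things in the scene. Friction and masses are not known exactly. Their poses are not given: they have to be found in the camera images.
- rack: fixed wooden worktop shelf, 349 mm wide. Origin at worktop level under the middle of the top board's front edge; x into the shelf, y left, z up. Top board x 0 to 100 mm, underside 94, top 110 mm high. Back board at x 84 mm. In front of its cheeks two guides (x -39 to 0 mm, 50 mm high, inner faces y +-160.5 mm); the tray slides between them on the worktop
- tray: loose wooden tray on slippery glides, 0.5 kg, 310 mm wide at most (front board 302). Origin and axes coincide with the rack's when home against the back board. Front board x -35 to -25 mm, 48 mm high; rear edge x +83 mm; five nests in a row along y at x +42 mm. Fully seated stamps clear the shelf's underside by 6 mm; one riding on the surface does not pass
- tray_bar (a point): middle of the tray's pull: round steel bar 12 mm thick, 96 mm long along the tray's y, 36 mm above the worktop, 42 mm in front of the front board (36 mm free behind the bar); tray axes
- catch (a joint): steel turn-button on the left guide: 0 = shut, lying level across the tray's front board and blocking it; it swings up and over, pi/2 = upright, 3.14 = folded out level to the left, clear of everything (stop). Turns about the rack's x axis through catch_pivot and stays where it is left (about 1 N at the peg)
- catch_pivot (a point): pivot of the turn-button, 36 mm above the worktop; rack axes when the catch is shut
- catch_peg (a point): middle of the turn-button's peg: a round peg 12 mm thick and 30 mm long, pointing out to the rack's -x, 50 mm from the pivot; when shut it lies to the rack's -y of the pivot at the pivot's height, when upright above the pivot. This point is about 17 mm in front of the arm's face
- stamp_round_large: pasta stamp, may be absent: aluminium head round, 58 mm across, 16 mm high, lower edge drawn in 1.5 mm; on its middle an upright round wooden handle (21 mm thick at 28 mm up, 25 mm at 66 mm; top at 78 mm). 75 g, stands upright on the worktop beside the shelf. Origin: middle of the underside, z up the handle. Belongs in nest_round_large
- stamp_round_small: pasta stamp, may be absent: aluminium head round, 42 mm across, 16 mm high, lower edge drawn in 1.5 mm; on its middle an upright round wooden handle (21 mm thick at 28 mm up, 25 mm at 66 mm; top at 78 mm). 75 g, stands upright on the worktop beside the shelf. Origin: middle of the underside, z up the handle. Belongs in nest_round_small
- stamp_square_large: pasta stamp, may be absent: aluminium head square, 52 mm, sides along its x and y, 16 mm high, lower edge drawn in 1.5 mm; on its middle an upright round wooden handle (21 mm thick at 28 mm up, 25 mm at 66 mm; top at 78 mm). 75 g, stands upright on the worktop beside the shelf. Origin: middle of the underside, z up the handle. Belongs in nest_square_large
- stamp_square_small: pasta stamp, may be absent: aluminium head square, 36 mm, sides along its x and y, 16 mm high, lower edge drawn in 1.5 mm; on its middle an upright round wooden handle (21 mm thick at 28 mm up, 25 mm at 66 mm; top at 78 mm). 75 g, stands upright on the worktop beside the shelf. Origin: middle of the underside, z up the handle. Belongs in nest_square_small
- stamp_rect: pasta stamp, may be absent: aluminium head rectangular, 62 mm along its x, 34 mm along its y, 16 mm high, lower edge drawn in 1.5 mm; on its middle an upright round wooden handle (21 mm thick at 28 mm up, 25 mm at 66 mm; top at 78 mm). 75 g, stands upright on the worktop beside the shelf. Origin: middle of the underside, z up the handle. Belongs in nest_rect
- nest_round_large (a point): middle of the floor of the tray's round nest of 62 mm; 12 mm deep, about 2 mm of play on each side of its own stamp; floor 10 mm above the worktop, tray surface 22 mm. A seated stamp has its origin here. Axes as the tray's
- nest_round_small (a point): middle of the floor of the tray's round nest of 46 mm; 12 mm deep, about 2 mm of play on each side of its own stamp; floor 10 mm above the worktop, tray surface 22 mm. A seated stamp has its origin here. Axes as the tray's
- nest_square_large (a point): middle of the floor of the tray's square nest of 56 mm; 12 mm deep, about 2 mm of play on each side of its own stamp; floor 10 mm above the worktop, tray surface 22 mm. A seated stamp has its origin here. Axes as the tray's
- nest_square_small (a point): middle of the floor of the tray's square nest of 40 mm; 12 mm deep, about 2 mm of play on each side of its own stamp; floor 10 mm above the worktop, tray surface 22 mm. A seated stamp has its origin here. Axes as the tray's
- nest_rect (a point): middle of the floor of the tray's rectangular nest, 66 mm along the tray's x, 38 mm along its y; 12 mm deep, about 2 mm of play on each side of its own stamp; floor 10 mm above the worktop, tray surface 22 mm. A seated stamp has its origin here. Axes as the tray's
- honey_jar: jar, 65 mm wide, 114 mm high, standing on the shelf; bystander; origin under its middle
- spice_a: spice jar, 44 mm wide, 106 mm high, standing on the shelf; bystander; origin under its middle
- spice_b: spice jar, 41 mm wide, 109 mm high, standing on the shelf; bystander; origin under its middle
- tin_tuna: flat tin, 86 mm wide, 40 mm high, on the worktop at the left; bystander; origin under its middle
- salt_shaker: shaker, 44 mm wide, 90 mm high, at the right by the stamps; bystander; origin under its middle
- mug_c: white mug, 100 mm high, 116 mm over the handle, on the drainer; bystander; origin under its middle
- tumbler: glass upside down on the drainer, 80 mm wide, 88 mm high; bystander; origin under its middle
- pepper_mill: wooden mill, 58 mm wide, 170 mm high, left of the shelf; bystander; origin under its middle

How it is judged (in metres and radians):
On the way, in this order (a step that is already met when the one before it is completed fails the run):
1. the catch is up and the tray is pulled at least 50 mm out from under the shelf (x of tray in the frame of rack below -0.05 m and value of joint catch above 1 rad), for 0.2 s.
2. every stamp that is present sits fully in its own nest, with the tray still out (distance between stamp_round_large and nest_round_large below 0.007 m and angle between each of stamp_round_large, stamp_round_small, stamp_square_large, stamp_square_small, stamp_rect's own z axis and vertical below 0.1 rad and distance between stamp_round_small and nest_round_small below 0.007 m and distance between stamp_square_large and nest_square_large below 0.007 m and distance between stamp_square_small and nest_square_small below 0.007 m and distance between stamp_rect and nest_rect below 0.007 m and x of tray in the frame of rack below -0.05 m), for 0.2 s.
3. the tray is fully home under the shelf with every stamp seated (distance between stamp_round_large and nest_round_large below 0.007 m and angle between each of stamp_round_large, stamp_round_small, stamp_square_large, stamp_square_small, stamp_rect's own z axis and vertical below 0.1 rad and distance between stamp_round_small and nest_round_small below 0.007 m and distance between stamp_square_large and nest_square_large below 0.007 m and distance between stamp_square_small and nest_square_small below 0.007 m and distance between stamp_rect and nest_rect below 0.007 m and x of tray in the frame of rack above -0.008 m and angle between the x axis of tray and the x axis of rack, either way round below 0.05 rad), for 0.2 s.
4. the catch is down level in front of the tray (x of tray in the frame of rack above -0.008 m and angle between the x axis of tray and the x axis of rack, either way round below 0.05 rad and value of joint catch below 0.12 rad), for 0.2 s.
At the end, for the whole second after the job is handed in: Every stamp present sits in its own nest (underside within 7 mm of the nest's floor point, tilted under 0.1 rad), the tray is home (within 8 mm of the back stop, square to the shelf within 0.05 rad) and at rest, and the catch is down within 0.12 rad of level (all of step 4 and distance between stamp_round_large and nest_round_large below 0.007 m and angle between each of stamp_round_large, stamp_round_small, stamp_square_large, stamp_square_small, stamp_rect's own z axis and vertical below 0.1 rad and distance between stamp_round_small and nest_round_small below 0.007 m and distance between stamp_square_large and nest_square_large below 0.007 m and distance between stamp_square_small and nest_square_small below 0.007 m and distance between stamp_rect and nest_rect below 0.007 m and linear speed of tray below 0.02 m/s); the robot touches nothing.
It fails at once if one of the jars on the shelf is pushed more than 40 mm or knocked over (distance of any of honey_jar, spice_a, spice_b from where it was at the start of the episode above 0.04 m or angle between any of honey_jar, spice_a, spice_b's own z axis and vertical above 0.7 rad).
It fails at once if another bystander is pushed more than 40 mm or knocked over (distance of any of tin_tuna, salt_shaker, mug_c, tumbler, pepper_mill from where it was at the start of the episode above 0.04 m or angle between any of tin_tuna, salt_shaker, mug_c, tumbler, pepper_mill's own z axis and vertical above 0.7 rad).
Of stamp_round_large, stamp_round_small, stamp_square_large, stamp_square_small, stamp_rect only 3 to 5 are there at a start; the rules pass over those that are not, and their reading is None.
At some moment in a run one of stamp_round_large, stamp_round_small, stamp_square_large, stamp_square_small, stamp_rect may be knocked a few centimetres aside while the robot is not near it.
Once in a run the grip may slacken for a moment while it holds something.
It also fails if it takes over 210 s, if anything falls off the work surface, if the arm or the gripper's body presses on something with over 40 N, if the wrist force passes 120 N, or if a joint passes its speed limit or range.

## Working session

There is one attempt and no reset: what is moved stays moved. The work goes in short steps, Python scripts to look and compute and a tool call to move; the robot and the scene stay as the last step left them, time stands still between calls to the robot, and variables do not carry over. Pictures are saved under pics/ and viewed, and the job is handed in when it is done.

Besides the shell and the picture viewer there is one more tool, called after ">>>" as a command line: name --argument value ..., lists and objects as JSON in quotes. apply_moves: Moves the arm, as the interface text tells. Its arguments: {"type":"object","properties":{"plan":{"type":"array","items":{"type":"array","items":{"type":"array","items":{"type":"number"}}}}},"required":["plan"]}

```bash
ls -la; mkdir -p pics
cat > h.py <<'E'
import numpy as np, cv2, json
from station import sense, capture, finish_job, recognise
def save(p,name): cv2.imwrite('pics/'+name, p['pixels'][:,:,::-1])
def cam2world(p,X,s=None):
    X=np.asarray(X,float)
    if 'R' in p: return (X-np.array(p['t']))@np.array(p['R'])
    M=np.array(p['mount']); Y=X@M[:3,:3].T+M[:3,3]
    return Y@np.array(s['ee_rot']).T+np.array(s['tcp_pos'])
def cloud(p,s=None):
    h,w=p['depth'].shape
    g=np.stack(np.meshgrid(np.arange(w),np.arange(h)),-1).reshape(-1,1,2).astype(np.float64)
    u=cv2.undistortPoints(g,np.array(p['mtx']),np.array(p['distortion'])).reshape(h,w,2)
    d=p['depth'].astype(float)
    X=np.dstack([u[...,0]*d,u[...,1]*d,d])
    W=cam2world(p,X.reshape(-1,3),s).reshape(h,w,3); W[d==0]=np.nan
    return W
def project(p,X,s=None):
    X=np.asarray(X,float).reshape(-1,3)
    if 'R' in p: R=np.array(p['R']);t=np.array(p['t']);C=X@R.T+t
    else:
        M=np.array(p['mount']); Y=(X-np.array(s['tcp_pos']))@np.array(s['ee_rot']); C=(Y-M[:3,3])@M[:3,:3]
    q,_=cv2.projectPoints(C.reshape(-1,1,3),np.zeros(3),np.zeros(3),np.array(p['mtx']),np.array(p['distortion'])); return q.reshape(-1,2)
E
python3 - <<'E'
from h import *
np.set_printoptions(precision=4,suppress=True)
s=sense();print(s)
for n in ['scene','top','wrist']:
    p=capture(n);save(p,n+'0.png')
    print(n,p['mtx'],p.get('R'),p.get('t'),p.get('mount'))
E
```

```text
total 12
drwxr-xr-x  3 agent agent 4096 Dec  7 15:50 .
drwxr-xr-x 23 root  root  4096 Dec  7 15:50 ..
drwxr-xr-x  2 agent agent 4096 Dec  7 15:50 pics
{'time_s': 0.0, 'joints': array([-57.721 ,  22.0909,   0.3804,  -0.0311, -68.4117, -14.8164]), 'joint_velocities': array([ 0.0078,  0.0089, -0.1112, -0.0566, -0.0111, -0.0279]), 'effort': array([  0.0005, -39.0663,  18.7406,   4.2199,   0.011 ,  -0.0002]), 'tcp_pos': array([ 0.1874, -0.5956,  0.2295]), 'ee_rot': array([[-0.954 , -0.2999, -0.0007],
       [-0.2999,  0.954 ,  0.0021],
       [ 0.0001,  0.0022, -1.    ]]), 'wrist_force': array([-0.0223,  0.0632,  0.4333]), 'moment': array([ 0.0253, -0.0122,  0.0274]), 'gripper_width': 1.0003316316791835}
scene [[384.4465   0.     320.1581]
 [  0.     384.4465 200.6074]
 [  0.       0.       1.    ]] [[-0.8842 -0.4668 -0.0168]
 [-0.2285  0.4636 -0.8561]
 [ 0.4074 -0.7531 -0.5166]] [0.4969 0.23   1.1482] None
top [[406.9363   0.     328.6456]
 [  0.     406.9363 203.0434]
 [  0.       0.       1.    ]] [[-0.0115 -0.9997 -0.0221]
 [-0.9827  0.0153 -0.1846]
 [ 0.1849  0.0196 -0.9826]] [-0.0085  0.5635  1.1891] None
wrist [[346.8844   0.     317.6232]
 [  0.     346.8844 200.6998]
 [  0.       0.       1.    ]] None None [[-0.0001 -0.9693 -0.2459  0.067 ]
 [ 1.      0.0001 -0.001  -0.0005]
 [ 0.001  -0.2459  0.9693 -0.1541]
 [ 0.      0.      0.      1.    ]]
```

View pics/scene0.png

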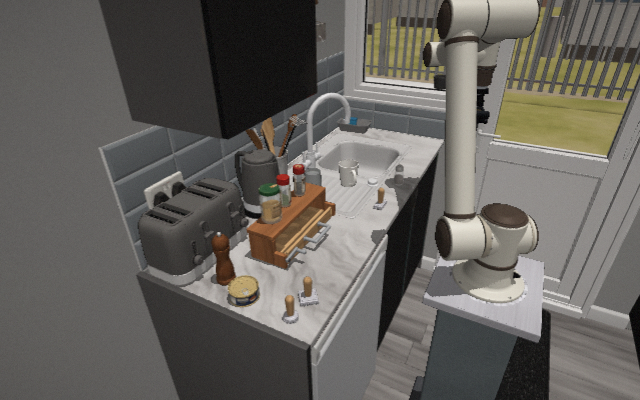

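View pics/top0.png

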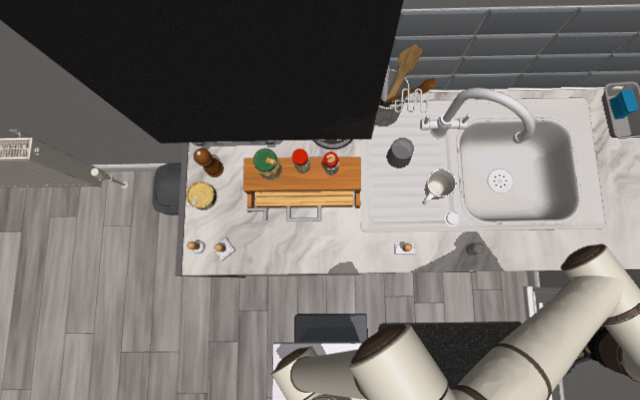

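Run:
```python
from h import *
np.set_printoptions(precision=4,suppress=True)
names="rack tray tray_bar catch catch_pivot catch_peg stamp_round_large stamp_round_small stamp_square_large stamp_square_small stamp_rect honey_jar spice_a tin_tuna salt_shaker mug_c tumbler pepper_mill".split()
for c in ['top','scene']:
    p=capture(c)
    for n in names:
        r=recognise(n,p)
        print(c,n,[(round(x['score'],2),cam2world(p,x['at']).round(3).tolist(),project(p,cam2world(p,x['at']))[0].round().tolist()) for x in r if x['score']>.2][:3])
```

```text
top rack [(0.84, [0.622, 0.049, 0.108], [306.0, 180.0]), (0.27, [0.579, 0.062, 0.023], [304.0, 200.0])]
top tray [(0.77, [0.581, 0.06, 0.021], [304.0, 200.0]), (0.74, [0.546, 0.194, 0.046], [260.0, 210.0])]
top tray_bar [(0.6, [0.581, 0.063, 0.021], [304.0, 200.0])]
top catch []
top catch_pivot [(0.53, [0.545, 0.193, 0.043], [261.0, 211.0])]
top catch_peg [(0.73, [0.706, -0.235, 0.082], [400.0, 154.0])]
top stamp_round_large [(0.59, [0.613, -0.359, 0.058], [441.0, 185.0])]
top stamp_round_small []
top stamp_square_large [(0.84, [0.43, 0.306, 0.016], [225.0, 249.0])]
top stamp_square_small [(0.37, [0.58, 0.06, 0.023], [304.0, 200.0])]
top stamp_rect [(0.67, [0.424, -0.237, 0.01], [401.0, 249.0])]
top honey_jar [(0.91, [0.645, 0.147, 0.224], [266.0, 162.0])]
top spice_a [(0.74, [0.644, -0.023, 0.219], [330.0, 162.0]), (0.73, [0.654, 0.053, 0.214], [301.0, 159.0])]
top tin_tuna [(0.84, [0.597, 0.384, 0.035], [201.0, 195.0])]
top salt_shaker [(0.66, [0.422, -0.442, 0.076], [475.0, 247.0]), (0.43, [0.644, 0.149, 0.226], [265.0, 163.0])]
top mug_c [(0.85, [0.616, -0.358, 0.06], [441.0, 184
[... 881 characters left out ...]
cene stamp_square_large [(0.96, [0.429, 0.328, 0.013], [307.0, 299.0])]
scene stamp_square_small []
scene stamp_rect [(0.74, [0.598, 0.054, 0.024], [304.0, 229.0]), (0.7, [0.422, -0.238, 0.021], [381.0, 202.0])]
scene honey_jar [(0.95, [0.64, 0.175, 0.18], [270.0, 204.0])]
scene spice_a [(0.86, [0.645, -0.009, 0.171], [299.0, 181.0]), (0.58, [0.654, 0.071, 0.178], [285.0, 189.0])]
scene tin_tuna [(0.75, [0.596, 0.4, 0.038], [242.0, 289.0])]
scene salt_shaker [(0.58, [0.413, -0.437, 0.047], [400.0, 175.0])]
scene mug_c [(0.62, [0.604, -0.32, 0.071], [347.0, 172.0])]
scene tumbler [(0.62, [0.707, -0.223, 0.078], [314.0, 176.0])]
scene pepper_mill [(0.81, [0.678, 0.366, 0.085], [225.0, 261.0])]
```

Run:
```python
from h import *
for c,(a,b,x,y) in {'top':(180,130,190,150),'scene':(200,150,200,180)}.items():
    p=capture(c); im=p['pixels'][b:b+y,a:a+x,::-1]
    cv2.imwrite(f'pics/{c}1z.png',cv2.resize(im,None,fx=4,fy=4,interpolation=cv2.INTER_CUBIC)[:600,:800])
    W=cloud(p); np.save(c+'_W.npy',W)
    z=W[...,2]
    m=(abs(z-.11)<.006)&(W[...,0]>.5)&(W[...,0]<.8)&(W[...,1]>-.2)&(W[...,1]<.3)
    print(c,m.sum(), W[m].min(0),W[m].max(0))
    pts=W[m][:,:2].astype(np.float32); print(cv2.minAreaRect(pts), np.median(z[m]))
    cv2.imwrite(f'pics/{c}mask.png',m*255)
    m=(abs(W[...,0]-.42)<.03)&(abs(W[...,1]-.0)<.1)
    print('table z',np.nanmedian(z[m]))
```

```text
top 2782 [ 0.59232585 -0.11187261  0.10401872] [0.69492117 0.23699086 0.11576086]
((0.6434912085533142, 0.06277230381965637), (0.34865474700927734, 0.10114969313144684), 89.5356216430664) 0.10844112389927307
table z -0.0015068114821492693
scene 1289 [ 0.59196999 -0.11191508  0.10401667] [0.79835774 0.29506865 0.11597066]
((0.6965036392211914, 0.09176270663738251), (0.408809095621109, 0.2053072452545166), 89.16571044921875) 0.1099958736897438
table z 0.00015387981081716975[ WARN:0@2.816] global loadsave.cpp:1063 imwrite_ Unsupported depth image for selected encoder is fallbacked to CV_8U.
```

View pics/top1z.png

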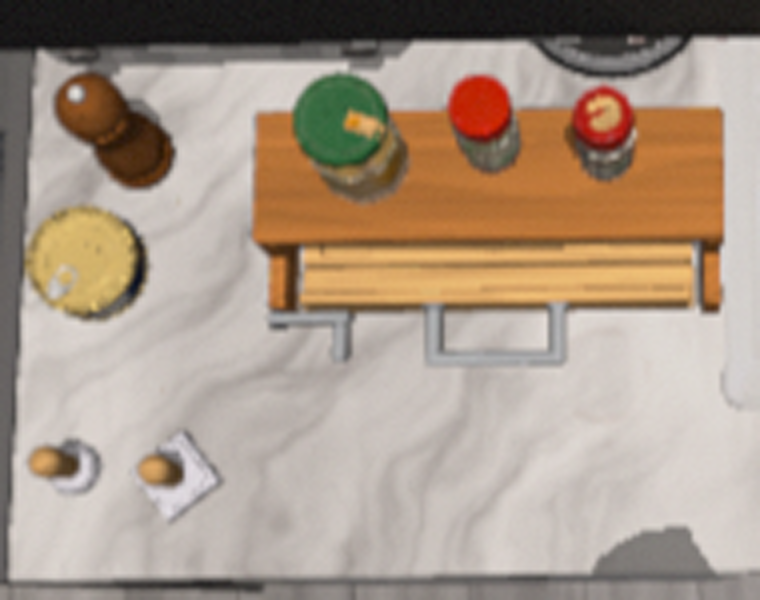

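View pics/scene1z.png

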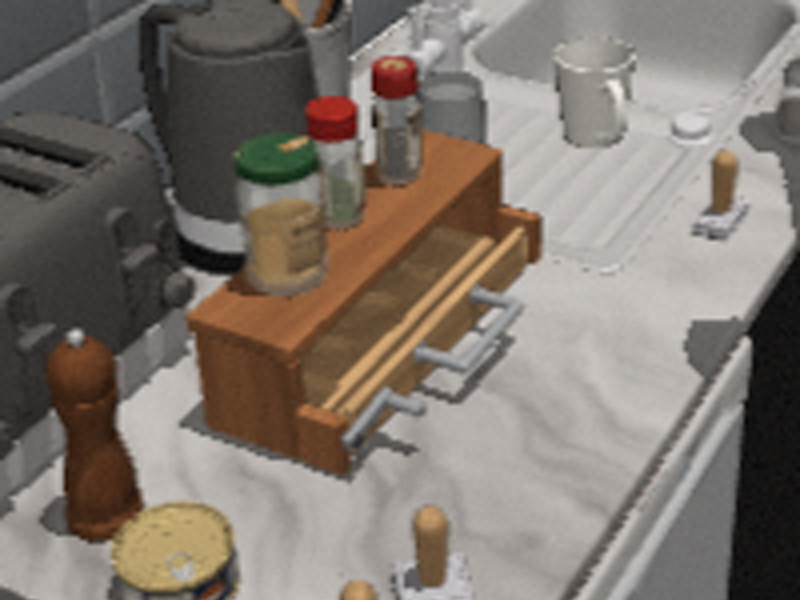

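```bash
cat >> h.py <<'E'
def ray(p,uv,z,s=None):
    u=cv2.undistortPoints(np.array(uv,float).reshape(-1,1,2),np.array(p['mtx']),np.array(p['distortion'])).reshape(-1,2)
    D=np.c_[u,np.ones(len(u))]
    o=cam2world(p,np.zeros((1,3)),s)[0]; e=cam2world(p,D,s)-o
    return o+e*((z-o[2])/e[:,2])[:,None]
E
python3 - <<'E'
from h import *
np.set_printoptions(precision=4,suppress=True)
p=capture('top'); W=cloud(p)
print('peg base,tip',ray(p,[(265,210),(265.2,219)],.042))
print('catch left end',ray(p,[(247.5,210)],.045))
print('bar',ray(p,[(286.3,220.3),(321.3,220.5)],.042))
# board line: points z .1-.116 front edge per column
xs=[]
for c in range(246,360):
    col=W[:,c]; m=(abs(col[:,2]-.109)<.006)&(col[:,0]>.57)&(col[:,0]<.72)
    if m.sum()>5: xs.append(( col[m][:,1].mean(), col[m][:,0].min()))
xs=np.array(xs); f=np.polyfit(xs[:,1-1],xs[:,1],1); print('front edge',f)
m=(W[...,2]>.028)&(W[...,2]<.06)&(W[...,0]>.48)&(W[...,0]<.555)&(W[...,1]>-.1)&(W[...,1]<.25)
print(W[m].shape); 
for y0 in np.arange(-.1,.25,.01):
    q=W[m&(abs(W[...,1]-y0)<.005)]
    if len(q): print(y0.round(3),len(q),q[:,0].min().round(4),q[:,0].max().round(4),q[:,2].max().round(4))
# stamps
for nm,y,x in [('A',.4,.43),('B',.306,.43),('R',-.237,.424)]:
    m=(W[...,2]>.06)&(W[...,2]<.09)&(abs(W[...,0]-x)<.06)&(abs(W[...,1]-y)<.05)
    print(nm,m.sum(),W[m].mean(0),W[m].max(0),W[m].min(0))
    m=(abs(W[...,2]-.014)<.006)&(abs(W[...,0]-x)<.06)&(abs(W[...,1]-y)<.055)
    print(m.sum(),W[m].max(0),W[m].min(0),cv2.minAreaRect(W[m][:,:2].astype(np.float32)))
E
```

```text
peg base,tip [[0.5465 0.1803 0.042 ]
 [0.5185 0.1792 0.042 ]]
catch left end [[0.5468 0.2338 0.045 ]]
bar [[0.5136 0.1143 0.042 ]
 [0.5114 0.0071 0.042 ]]
front edge [0.0057 0.5941]
(340, 3)
0.01 29 0.511 0.5542 0.0444
0.02 33 0.5108 0.5533 0.0456
0.03 12 0.5103 0.5201 0.043
0.04 14 0.5103 0.52 0.0438
0.05 14 0.5107 0.52 0.0436
0.06 12 0.5104 0.5208 0.0437
0.07 12 0.5107 0.5208 0.0446
0.08 14 0.511 0.521 0.0456
0.09 14 0.5117 0.5216 0.0442
0.1 12 0.5117 0.5216 0.0453
0.11 43 0.5114 0.5547 0.044
0.12 13 0.5149 0.5527 0.0413
0.17 2 0.5467 0.5497 0.0409
0.18 41 0.5147 0.5521 0.0516
0.19 20 0.5157 0.5525 0.0483
0.2 12 0.5441 0.5527 0.0482
0.21 14 0.5439 0.5539 0.0476
0.22 10 0.5444 0.5511 0.0464
0.23 15 0.5409 0.5547 0.0464
0.24 4 0.5415 0.5504 0.0426
A 58 [0.4409 0.394  0.0728] [0.4517 0.4054 0.0804] [0.4302 0.3844 0.0613]
81 [0.4599 0.4112 0.0191] [0.4226 0.3464 0.0081] ((0.44464191794395447, 0.38128697872161865), (0.03661332651972771, 0.06419674307107925), 13.939838409423828)
B 52 [0.432  0.3123 0.0731] [0.4416 0.3248 0.0812] [0.4234 0.3026 0.0611]
172 [0.4619 0.3499 0.0198] [0.4028 0.2778 0.0082] ((0.4325113296508789, 0.3138677477836609), (0.0541110597550869, 0.04873127490282059), 40.010074615478516)
R 57 [ 0.4237 -0.2452  0.0737] [ 0.4338 -0.2347  0.081 ] [ 0.4132 -0.2564  0.0617]
140 [ 0.4393 -0.2174  0.0189] [ 0.4081 -0.2771  0.0081] ((0.42368805408477783, -0.24722260236740112), (0.05937255918979645, 0.030787546187639236), 89.31312561035156)
```

>>> apply_moves --plan '[[[50,0.44,1,0,0,0,-0.1],[50,0.44,1,0,0,0,-0.1],[50,0.44,1,0,0,0,-0.1],[50,0.44,1,0,0,0,0],[50,0.44,1,0,0,0,0],[50,0.44,1,0,0,0,0],[50,0.44,1,0,0,0,0],[50,0.44,1,0,0,0,0],[50,0.44,1,0,0,0,0],[50,0.44,1,0,0,0,0],[50,0.44,1,0,0,0,0],[50,0.44,1,0,0,0,0]]]'

```text
time_s: 3.2
tcp_pos: [0.3211, -0.2875, 0.2299]
ee_rot: [[-1.0, 0.02, 0.002], [0.02, 1.0, -0.003], [-0.002, -0.002, -1.0]]
wrist_force: [0.7, 0.1, 0.4]
gripper_width: 0.501
```

>>> apply_moves --plan '[[[50,0.44,1,0,0,0,0],[50,0.44,1,0,0,0,0],[50,0.44,1,0,0,0,0],[50,0.44,1,0,0,0,0],[50,0.44,1,0,0,0,0],[50,0.44,1,0,0,0,0],[50,0.44,1,0,0,0,0],[50,0.44,1,0,0,0,0],[50,0.44,1,0,0,0,0],[50,0.44,1,0,0,0,0],[50,0.44,1,0,0,0,0],[50,0.44,1,0,0,0,0]]]'

```text
time_s: 4.2
tcp_pos: [0.4571, 0.029, 0.2345]
ee_rot: [[-1.0, 0.018, 0.014], [0.018, 1.0, -0.002], [-0.014, -0.002, -1.0]]
wrist_force: [0.7, -0.1, -0.4]
gripper_width: 0.503
```

>>> apply_moves --plan '[[[50,0.49,1,0,0,0.014,0.012],[50,0.49,1,0,0,0,0],[50,0.49,1,0,0,0,0],[50,0.49,1,0,0,0,0],[50,0.49,1,-0.5,0,0,0],[50,0.49,1,-1,0,0,0],[50,0,0,-1,0,0,0],[50,0,0,0,0,0,0],[50,0,0,0,0,0,0]]]'

```text
time_s: 4.95
tcp_pos: [0.5368, 0.1938, 0.1729]
ee_rot: [[-1.0, -0.003, 0.009], [-0.003, 1.0, 0.002], [-0.009, 0.002, -1.0]]
wrist_force: [0.2, 0.8, 0.8]
gripper_width: 0.498
```

Run:
```python
from h import *
np.set_printoptions(precision=4,suppress=True)
s=sense();print(s['tcp_pos'],s['ee_rot'],s['joints'])
p=capture('wrist');save(p,'w1.png')
for n in ['catch','catch_peg','tray_bar','tray']:
    print(n,[(round(x['score'],2),cam2world(p,x['at'],s).round(4)) for x in recognise(n,p)])
W=cloud(p,s);np.save('w1.npy',W)
```

```text
[0.5368 0.1938 0.1729] [[-1.     -0.0029  0.0094]
 [-0.0029  1.      0.0018]
 [-0.0094  0.0018 -1.    ]] [  36.2372   19.2879  -12.6406    0.2784  -57.5779 -126.2175]
catch [(0.85, array([0.545 , 0.1872, 0.0494]))]
catch_peg [(0.69, array([0.5454, 0.194 , 0.0444]))]
tray_bar [(0.58, array([0.5605, 0.0769, 0.0407]))]
tray [(0.72, array([0.5626, 0.0795, 0.0416]))]
```

View pics/w1.png

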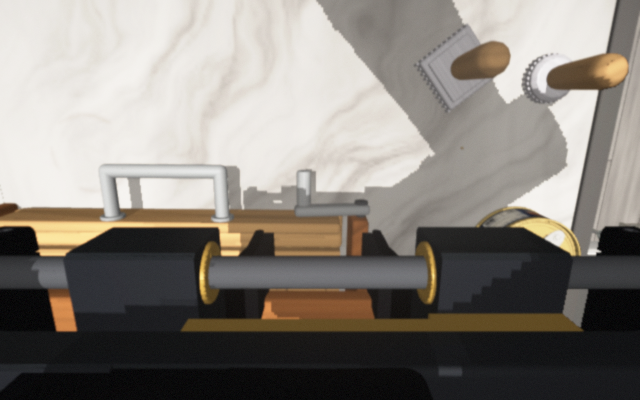

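Run:
```python
from h import *
np.set_printoptions(precision=4,suppress=True)
s=sense();p=capture('wrist');W=cloud(p,s)
for (a,b,c,d,n) in [(296,170,314,204,'peg'),(98,160,228,178,'bar'),(294,203,370,217,'catch')]:
    q=W[b:d,a:c].reshape(-1,3); q=q[(q[:,2]>.03)&(q[:,2]<.06)]
    print(n,len(q),q.min(0),q.max(0),q.mean(0))
```

```text
peg 476 [0.5176 0.1755 0.0379] [0.5479 0.1891 0.0492] [0.5315 0.1813 0.0461]
bar 1790 [0.5132 0.0083 0.0341] [0.5251 0.116  0.0445] [0.5189 0.0633 0.0407]
catch 939 [0.545  0.1735 0.03  ] [0.5622 0.2376 0.0505] [0.5513 0.2056 0.0443]
```

>>> apply_moves --plan '[[[50,-0.28,-0.48,0,0,0.009,-0.003],[50,0,0,-0.9,0,0,0],[50,0,0,-0.9,0,0,0],[50,0,0,-0.9,0,0,0],[50,0,0,0,0,0,0],[50,0,0,0,0,0,0]]]'

```text
time_s: 5.75
tcp_pos: [0.5307, 0.1774, 0.1133]
ee_rot: [[-1.0, 0.005, 0.013], [0.005, 1.0, 0.011], [-0.013, 0.011, -1.0]]
wrist_force: [0.7, 0.6, 1.2]
gripper_width: 0.5
```

>>> apply_moves --plan '[[[50,0,0.18,-0.8,-0.011,0.013,0],[50,0,0,-0.8,0,0,0],[50,0,0,-0.8,0,0,0],[50,0,0,-0.4,0,0,0],[50,0,0,0,0,0,0],[50,0,0,0,0,0,0]]]'

```text
time_s: 6.25
tcp_pos: [0.5361, 0.1829, 0.052]
ee_rot: [[-1.0, 0.005, 0.015], [0.005, 1.0, 0.008], [-0.015, 0.008, -1.0]]
wrist_force: [0.3, 0.5, 0.1]
gripper_width: 0.499
```

>>> apply_moves --plan '[[[50,-0.25,0,-0.5,0,0.015,0],[50,0,0,-0.2,0,0,0],[50,0,0,0,0,0,0],[0,0,0,0,0,0,0],[0,0,0,0,0,0,0],[0,0,0,0,0,0,0],[0,0,0,0,0,0,0],[0,0,0,0,0,0,0]]]'

```text
time_s: 6.92
tcp_pos: [0.5321, 0.1845, 0.0383]
ee_rot: [[-1.0, 0.004, 0.007], [0.004, 1.0, 0.013], [-0.006, 0.013, -1.0]]
wrist_force: [0.5, 0.1, -0.2]
gripper_width: 0.207
```

>>> apply_moves --plan '[[[0,0,0,0,0,0,0],[0,0,0,0,0,0,0],[0,0,0,0,0,0,0]]]'

```text
time_s: 7.17
tcp_pos: [0.532, 0.1821, 0.0384]
ee_rot: [[-1.0, 0.004, 0.005], [0.004, 1.0, 0.009], [-0.005, 0.009, -1.0]]
wrist_force: [-1.1, 1.5, -0.3]
gripper_width: 0.127
```

>>> apply_moves --plan '[[[0,0.0,0.07,0.52,0,0,0],[0,0,0.2,0.48,0,0,0],[0,0,0.32,0.42,0,0,0],[0,0,0.42,0.32,0,0,0],[0,0,0,0,0,0,0]]]'

```text
time_s: 7.58
tcp_pos: [0.5323, 0.206, 0.0807]
ee_rot: [[-1.0, 0.006, 0.003], [0.006, 1.0, 0.005], [-0.003, 0.005, -1.0]]
wrist_force: [-0.2, 0.8, 0.6]
gripper_width: 0.125
```

>>> apply_moves --plan '[[[0,0,0.48,0.2,0,0,0],[0,0,0.52,0.07,0,0,0],[0,0,0.52,-0.07,0,0,0],[0,0,0.48,-0.2,0,0,0],[0,0,0,0,0,0,0]]]'

```text
time_s: 8.0
tcp_pos: [0.5328, 0.249, 0.0842]
ee_rot: [[-1.0, 0.005, 0.001], [0.005, 1.0, -0.009], [-0.001, -0.009, -1.0]]
wrist_force: [2.2, 0.2, -4.8]
gripper_width: 0.128
```

>>> apply_moves --plan '[[[0,0,0.46,-0.24,0,0,0],[0,0,0.39,-0.35,0,0,0],[0,0,0.28,-0.44,0,0,0],[0,0,0.16,-0.5,0,0,0],[0,0,0.03,-0.3,0,0,0],[0,0,0,-0.1,0,0,0],[0,0,0,0,0,0,0]]]'

```text
time_s: 8.58
tcp_pos: [0.533, 0.2817, 0.0347]
ee_rot: [[-1.0, 0.005, 0.002], [0.005, 1.0, -0.009], [-0.002, -0.009, -1.0]]
wrist_force: [0.9, -0.7, 2.0]
gripper_width: 0.125
```

>>> apply_moves --plan '[[[50,0,0,0,0,0,0],[50,0,0,0,0,0,0],[50,0,0,0,0,0,0],[50,0,0,0,0,0,0],[50,0,0,0.8,0,0,0],[50,0,0,1,0,0,0],[50,0,0,1,0,0,0],[40,0,0,1,0,0,0],[40,0,0,1,0,0,0],[40,0,0,0,0,0,0]]]'

```text
time_s: 9.42
tcp_pos: [0.5296, 0.2789, 0.1563]
ee_rot: [[-1.0, 0.009, -0.005], [0.009, 1.0, -0.012], [0.005, -0.012, -1.0]]
wrist_force: [-0.8, -0.1, -0.3]
gripper_width: 0.412
```

>>> apply_moves --plan '[[[40,0.03,-1,0,0,0,0],[40,0.03,-1,0,0,0,0],[40,0.03,-1,0,0,0,0],[40,0.03,-1,0,0,0,0],[40,0.03,-1,0,0,0,0],[40,0.03,-1,0,0,0,0],[40,0.03,-1,0,0,0,0],[40,0.03,-1,0,0,0,0],[40,0.03,-0.6,0,0,0,0],[40,0,0,0,0,0,0],[40,0,0,0,0,0,0]]]'

```text
time_s: 10.33
tcp_pos: [0.5338, 0.0562, 0.1578]
ee_rot: [[-1.0, 0.009, -0.0], [0.009, 1.0, -0.003], [0.0, -0.003, -1.0]]
wrist_force: [-0.8, 1.1, 0.6]
gripper_width: 0.403
```

Run:
```python
from h import *
p=capture('top'); im=p['pixels'][130:280,180:380,::-1]
cv2.imwrite('pics/top2z.png',cv2.resize(im,None,fx=4,fy=4,interpolation=cv2.INTER_CUBIC))
```

```text
(no output)
```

View pics/top2z.png

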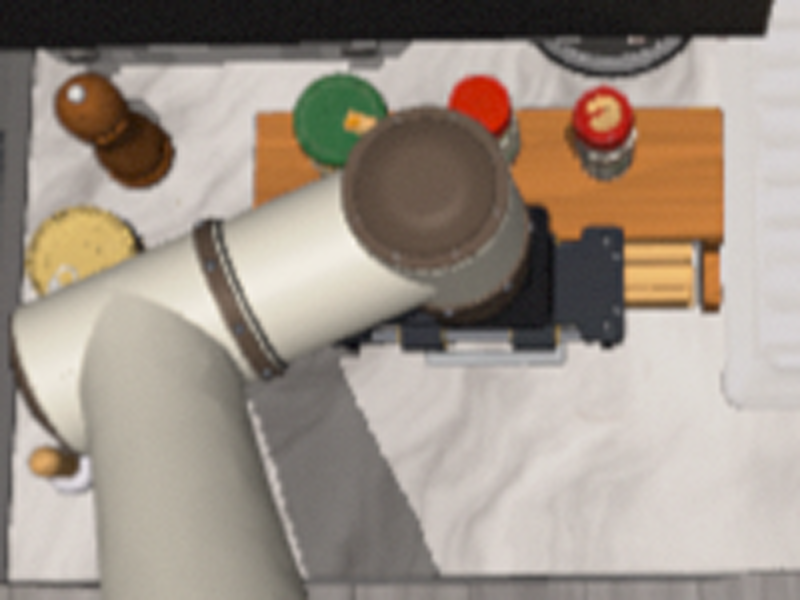

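>>> apply_moves --plan '[[[40,0.3,0.25,-0.4,0,0,0],[40,0,0,-1,0,0,0],[40,0,0,-1,0,0,0],[40,0,0,0,0,0,0],[40,0,0,0,0,0,0]]]'

```text
time_s: 10.8
tcp_pos: [0.5447, 0.0688, 0.0953]
ee_rot: [[-1.0, 0.003, 0.005], [0.003, 1.0, -0.0], [-0.005, -0.0, -1.0]]
wrist_force: [0.6, 0.1, 0.4]
gripper_width: 0.399
```

>>> apply_moves --plan '[[[40,-0.15,-0.2,-1,0,0,0],[40,0,0,-0.9,0,0,0],[40,0,0,-0.6,0,0,0],[40,0,0,0,0,0,0],[40,0,0,0,0,0,0]]]'

```text
time_s: 11.22
tcp_pos: [0.5461, 0.0691, 0.0351]
ee_rot: [[-1.0, -0.004, 0.015], [-0.004, 1.0, 0.002], [-0.015, 0.002, -1.0]]
wrist_force: [0.6, 0.6, 0.5]
gripper_width: 0.401
```

>>> apply_moves --plan '[[[40,-0.3,-0.2,0,0,0,0],[40,-0.3,0,0,0,0,0],[40,-0.5,0,0,0,0,0],[40,-0.5,0,0,0,0,0],[40,-0.5,0,0,0,0,0],[40,-0.5,0,0,0,0,0],[40,-0.5,0,0,0,0,0],[40,-0.4,0,0,0,0,0],[40,-0.3,0,0,0,0,0],[40,-0.2,0,0,0,0,0],[40,-0.1,0,0,0,0,0],[40,0,0,0,0,0,0]]]'

```text
time_s: 12.22
tcp_pos: [0.448, 0.0687, 0.0506]
ee_rot: [[-0.999, -0.009, 0.052], [-0.008, 1.0, 0.018], [-0.053, 0.018, -0.998]]
wrist_force: [-0.2, -0.1, 0.9]
gripper_width: 0.401
```

Run:
```python
from h import *
s=sense();print(s['tcp_pos'],s['joints'],s['wrist_force'])
p=capture('wrist');save(p,'w2.png')
p=capture('scene'); im=p['pixels'][150:330,200:400,::-1]
cv2.imwrite('pics/scene2z.png',cv2.resize(im,None,fx=3,fy=3,interpolation=cv2.INTER_CUBIC))
```

```text
[0.44797463 0.06874438 0.05060721] [  29.7871514    17.6813191   -38.89066022    1.18562788  -30.31400395
 -120.29996323] [-0.15069086 -0.06741894  0.85379294]
```

View pics/w2.png

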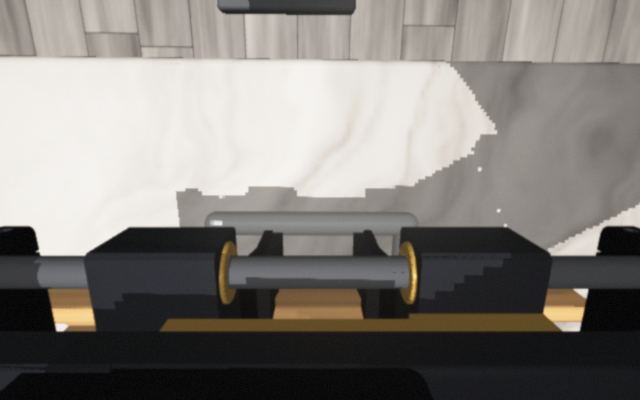

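View pics/scene2z.png

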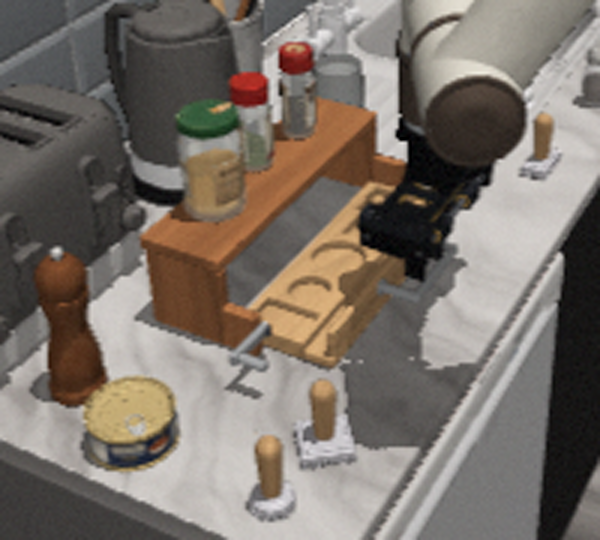

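>>> apply_moves --plan '[[[40,0,-0.2,-0.4,0,0.05,0],[40,0,0,-0.3,0,0,0],[40,-0.2,0,0,0,0,0],[40,-0.3,0,0,0,0,0],[40,-0.3,0,0,0,0,0],[40,-0.2,0,0,0,0,0],[40,-0.1,0,0,0,0,0],[40,0,0,0,0,0,0]]]'

```text
time_s: 12.98
tcp_pos: [0.4213, 0.0649, 0.0332]
ee_rot: [[-1.0, -0.009, 0.009], [-0.009, 1.0, 0.02], [-0.009, 0.019, -1.0]]
wrist_force: [1.3, -0.5, -0.5]
gripper_width: 0.402
```

>>> apply_moves --plan '[[[40,0.2,0,0.2,0,0,0],[40,0,0,1,0,0,0],[40,0,0,1,0,0,0],[40,0,0,1,0,0,0],[50,0,0,1,0,0,0],[60,0,0,1,0,0,0],[60,0,0,1,0,0,0],[60,0,0,1,0,0,0],[60,0,-1,0,0,0,0],[60,0,-1,0,0,0,0],[60,0,-1,0,0,0,0],[60,0,-1,0,0,0,0]]]'

```text
time_s: 13.98
tcp_pos: [0.4183, -0.0399, 0.226]
ee_rot: [[-1.0, -0.016, -0.003], [-0.016, 1.0, 0.013], [0.003, 0.013, -1.0]]
wrist_force: [1.0, -0.7, -0.1]
gripper_width: 0.601
```

>>> apply_moves --plan '[[[60,0,-1,0,0,0,0],[60,0,-1,0,0,0,0],[60,0,-1,0,0,0,0],[60,0,-1,0,0,0,0],[60,0,-1,0,0,0,0],[60,0,-1,0,0,0,0],[60,0,-1,0,0,0,0],[60,0,-1,0,0,0,0],[60,0,0,0,0,0,0],[60,0,0,0,0,0,0]]]'

```text
time_s: 14.82
tcp_pos: [0.4099, -0.2538, 0.2281]
ee_rot: [[-1.0, -0.009, -0.014], [-0.01, 1.0, 0.016], [0.014, 0.016, -1.0]]
wrist_force: [0.2, 0.2, -0.0]
gripper_width: 0.601
```

Run:
```python
from h import *
s=sense();print(s['tcp_pos'],s['joints'],s['ee_rot'])
p=capture('wrist');save(p,'w3.png')
p=capture('top'); im=p['pixels'][150:290,170:440,::-1];save(p,'top3.png')
cv2.imwrite('pics/top3z.png',cv2.resize(im,None,fx=2.9,fy=2.9,interpolation=cv2.INTER_CUBIC))
```

```text
[ 0.40992934 -0.25375513  0.22814832] [-12.87350116   8.76239427 -18.06830951  -0.79751046 -64.18523353
 -76.22528478] [[-0.99985097 -0.00943877 -0.01445487]
 [-0.00967207  0.9998227   0.01615637]
 [ 0.01429981  0.01629377 -0.99976499]]
```

View pics/w3.png

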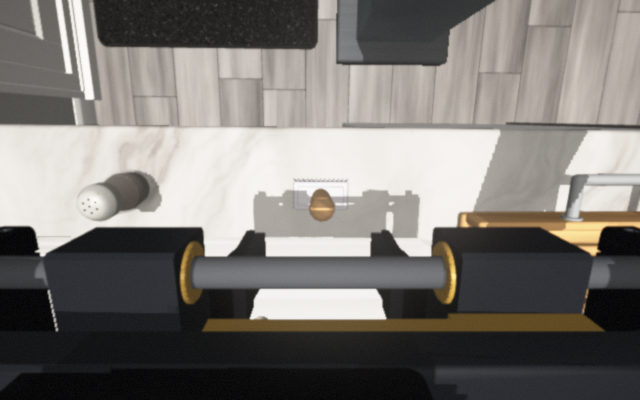

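View pics/top3z.png

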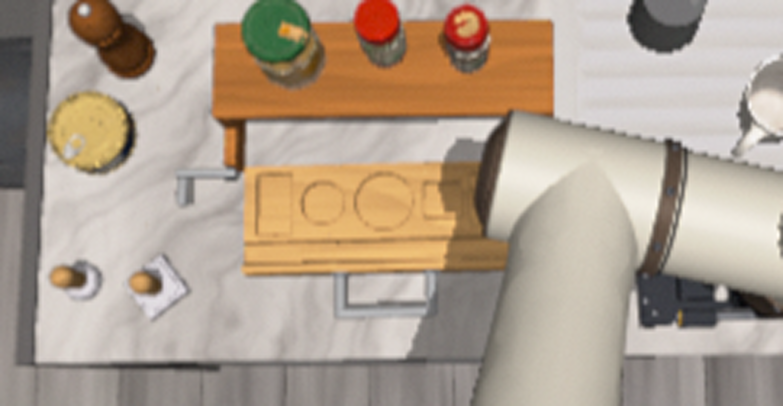

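Run:
```python
from h import *
np.set_printoptions(precision=4,suppress=True)
s=sense();p=capture('wrist');W=cloud(p,s)
im=p['pixels'][165:235,270:370,::-1]
cv2.imwrite('pics/w3z.png',cv2.resize(im,None,fx=8,fy=8,interpolation=cv2.INTER_CUBIC))
sub=W[165:240,270:370].reshape(-1,3)
h=sub[sub[:,2]>.03]; print('handle',len(h),h.mean(0),h.min(0),h.max(0))
t=h[h[:,2]>.07];print('top',t.mean(0),t.min(0),t.max(0))
hd=sub[abs(sub[:,2]-.016)<.005]; print('head',len(hd),hd.min(0),hd.max(0),cv2.minAreaRect(hd[:,:2].astype(np.float32)))
tb=sub[abs(sub[:,2])<.005]; print('table',np.median(tb[:,2]))
```

```text
handle 630 [ 0.4243 -0.2483  0.0707] [ 0.4155 -0.26    0.0301] [ 0.4383 -0.2364  0.0798]
top [ 0.4262 -0.2481  0.0757] [ 0.4159 -0.2599  0.07  ] [ 0.4383 -0.2366  0.0798]
head 1095 [ 0.4115 -0.2771  0.0111] [ 0.4428 -0.2181  0.0198] ((0.4274119436740875, -0.24761265516281128), (0.05881083011627197, 0.03128824383020401), 89.541259765625)
table -7.234215408502553e-05
```

View pics/w3z.png

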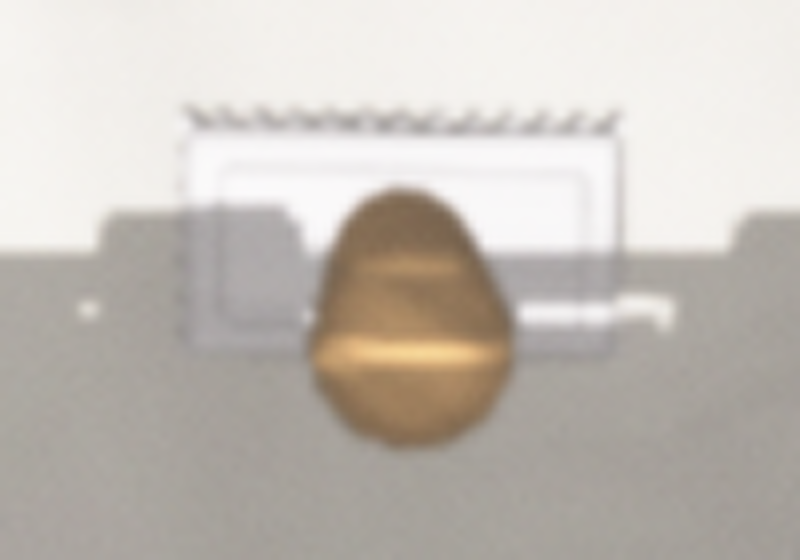

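>>> apply_moves --plan '[[[60,0.7,0.24,0,-0.016,-0.014,-0.009],[60,0,0,-0.9,0,0,0],[60,0,0,-0.9,0,0,0],[60,0,0,-0.9,0,0,0],[60,0,0,-0.5,0,0,0],[60,0,0,0,0,0,0],[60,0,0,0,0,0,0]]]'

```text
time_s: 15.55
tcp_pos: [0.4298, -0.2397, 0.1489]
ee_rot: [[-1.0, -0.015, 0.006], [-0.015, 1.0, -0.002], [-0.006, -0.002, -1.0]]
wrist_force: [0.5, 0.0, -0.0]
gripper_width: 0.597
```

>>> apply_moves --plan '[[[60,-0.1,-0.33,0,0,0.006,-0.015],[60,0,0,-0.9,0,0,0],[60,0,0,-0.9,0,0,0],[60,0,0,-0.7,0,0,0],[60,0,0,0,0,0,0],[60,0,0,0,0,0,0]]]'

```text
time_s: 16.05
tcp_pos: [0.433, -0.2501, 0.0929]
ee_rot: [[-1.0, -0.001, 0.015], [-0.002, 1.0, -0.007], [-0.015, -0.007, -1.0]]
wrist_force: [1.6, -0.9, 0.2]
gripper_width: 0.597
```

>>> apply_moves --plan '[[[60,-0.24,0.08,-0.5,0.007,0.015,0],[60,-0.1,0,-0.7,0,0,0],[60,-0.05,0,-0.6,0,0.01,0],[60,0,0,-0.2,0,0,0],[60,0,0,0,0,0,0],[60,0,0,0,0,0,0]]]'

```text
time_s: 16.55
tcp_pos: [0.4269, -0.2497, 0.0469]
ee_rot: [[-1.0, -0.002, 0.0], [-0.002, 1.0, -0.003], [-0.0, -0.003, -1.0]]
wrist_force: [0.4, -0.3, -0.1]
gripper_width: 0.599
```

Well centred; lower slightly and grip.

>>> apply_moves --plan '[[[60,0,0.05,-0.3,0,0,0],[60,0,0,0,0,0,0],[0,0,0,0,0,0,0],[0,0,0,0,0,0,0],[0,0,0,0,0,0,0],[0,0,0,0,0,0,0],[0,0,0,0,0,0,0],[0,0,0,0,0,0,0],[0,0,0,0,0,0,0]]]'

```text
time_s: 17.3
tcp_pos: [0.4293, -0.2488, 0.0422]
ee_rot: [[-1.0, -0.002, 0.007], [-0.002, 1.0, -0.004], [-0.007, -0.004, -1.0]]
wrist_force: [0.1, -0.1, -0.6]
gripper_width: 0.259
```

>>> apply_moves --plan '[[[0,0,0,0.6,0,0,0],[0,0,0,1,0,0,0],[0,0,0,1,0,0,0],[0,0,0,1,0,0,0],[0,0,0.3,1,0,0,0],[0,0,0.6,1,0,0,0],[0,0.2,1,1,0,0,0],[0,0.2,1,1,0,0,0],[0,0.3,1,0,0,0,0],[0,0.3,1,0,0,0,0],[0,0.3,1,0,0,0,0],[0,0.3,1,0,0,0,0]]]'

```text
time_s: 18.3
tcp_pos: [0.4634, -0.0715, 0.2401]
ee_rot: [[-1.0, 0.009, 0.002], [0.009, 1.0, 0.001], [-0.002, 0.001, -1.0]]
wrist_force: [-0.1, -0.0, -0.9]
gripper_width: 0.267
```

>>> apply_moves --plan '[[[0,0.3,1,0,0,0,0],[0,0.3,1,0,0,0,0],[0,0.3,1,0,0,0,0],[0,0.3,1,0,0,0,0],[0,0.3,1,0,0,0,0],[0,0.3,1,0,0,0,0],[0,0,0,0,0,0,0],[0,0,0,0,0,0,0]]]'

```text
time_s: 18.97
tcp_pos: [0.5081, 0.0906, 0.2387]
ee_rot: [[-1.0, 0.004, 0.0], [0.004, 1.0, 0.002], [-0.0, 0.002, -1.0]]
wrist_force: [-0.6, 0.2, -1.4]
gripper_width: 0.257
```

Run:
```python
from h import *
s=sense();print(s['tcp_pos'],s['joints'],s['ee_rot'],s['gripper_width'],s['wrist_force'])
p=capture('wrist');save(p,'w4.png')
```

```text
[0.50811969 0.09061978 0.23872627] [ 2.80826821e+01  1.10291606e+01 -1.38690641e+01 -1.17703702e-01
 -6.50195609e+01 -1.18257167e+02] [[-9.99992276e-01  3.91109331e-03  3.90095111e-04]
 [ 3.91198762e-03  9.99989660e-01  2.31876397e-03]
 [-3.81022175e-04  2.32027211e-03 -9.99997236e-01]] 0.25713024708962495 [-0.60718677  0.18859535 -1.44022251]
```

View pics/w4.png

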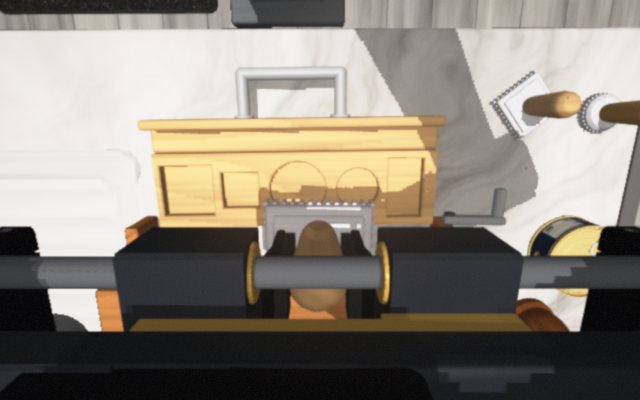

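Run:
```python
from h import *
im=cv2.imread('pics/w4.png')
cv2.imwrite('pics/w4a.png',cv2.resize(im[110:235,140:300],None,fx=4.8,fy=4.8,interpolation=cv2.INTER_CUBIC))
cv2.imwrite('pics/w4b.png',cv2.resize(im[110:235,290:450],None,fx=4.8,fy=4.8,interpolation=cv2.INTER_CUBIC))
```

```text
(no output)
```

View pics/w4a.png

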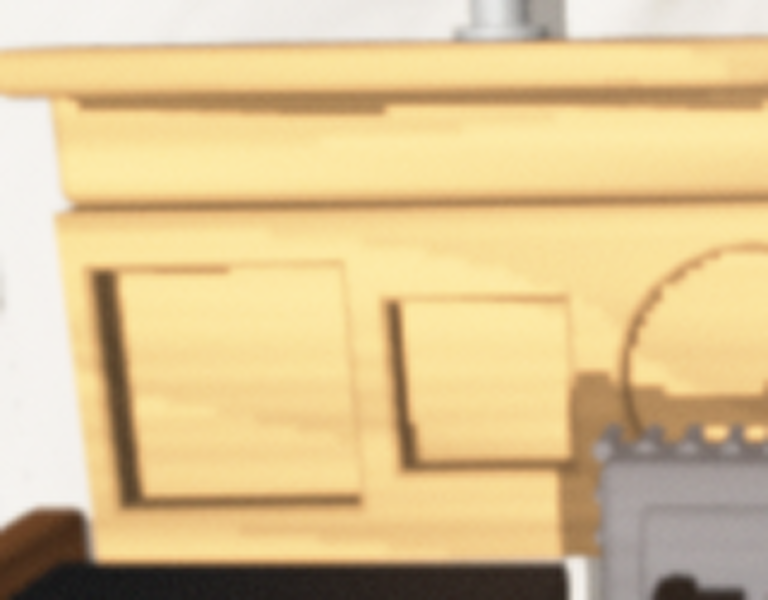

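View pics/w4b.png

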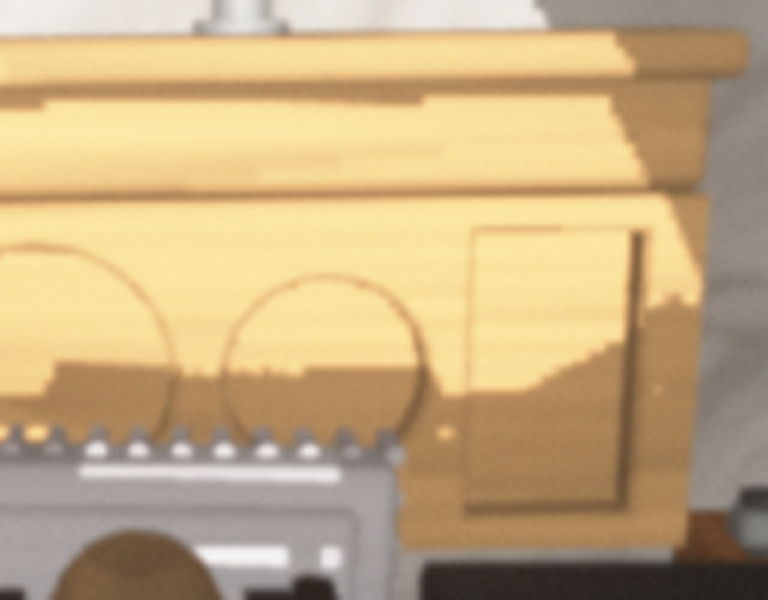

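```bash
cat > m.py <<'E'
from h import *
np.set_printoptions(precision=4,suppress=True)
s=sense();p=capture('wrist')
A=lambda l:[(140+u/4.8-.5+.1,110+v/4.8-.4) for u,v in l]
B=lambda l:[(290+u/4.8-.4,110+v/4.8-.4) for u,v in l]
def show(n,q):
    X=ray(p,q,.022,s); print(n,X[:,:2].tolist() and X[:,:2].round(4).tolist(),'c',X[:,:2].mean(0))
    return X
X=show('sqL',A([(90,270),(343,262),(361,505),(122,507)]))
X=show('sqS',A([(385,300),(567,296),(574,467),(403,470)]))
X=show('rect',B([(472,230),(645,230),(628,512),(464,514)]))
X=show('rndS lr',B([(221,365),(428,365)])); X=show('top',B([(325,273)]))
X=show('rndL',[A([(622,370)])[0],B([(177,370)])[0]]);X=show('top',B([(32,243)]))
X=ray(p,A([(0,50)])+B([(745,32)]),.048,s); print('front board top',X)
# surface depth check
W=cloud(p,s); print('tray surf z', [W[v,u,2].round(4) for u,v in [(217,190),(268,160),(430,170),(380,165)]])
# held stamp front edge: top plane z
zt=s['tcp_pos'][2]-0.0422+0.016
X=ray(p,A([(600,462)])+B([(395,462)]),zt,s); print('held front-top corners',X, 'rel tcp',(X-s['tcp_pos']))
E
python3 m.py
```

```text
sqL [[0.4962, -0.0811], [0.4946, -0.0243], [0.5513, -0.0247], [0.5515, -0.0802]] c [ 0.5234 -0.0526]
sqS [[0.5033, -0.0156], [0.5026, 0.0254], [0.5424, 0.0251], [0.5429, -0.0144]] c [0.5228 0.0051]
rect [[0.4884, 0.1653], [0.4885, 0.2039], [0.5541, 0.2046], [0.5544, 0.1665]] c [0.5214 0.1851]
rndS lr [[0.5188, 0.1096], [0.519, 0.1567]] c [0.5189 0.1332]
top [[0.4979, 0.1328]] c [0.4979 0.1328]
rndL [[0.5196, 0.0371], [0.5199, 0.0996]] c [0.5198 0.0684]
top [[0.4908, 0.0672]] c [0.4908 0.0672]
front board top [[ 0.4476 -0.0821  0.048 ]
 [ 0.4454  0.2132  0.048 ]]
tray surf z [np.float64(0.0222), np.float64(0.0224), np.float64(0.0225), np.float64(0.0219)]
held front-top corners [[0.4899 0.0613 0.2124]
 [0.4902 0.1191 0.2124]] rel tcp [[-0.0183 -0.029  -0.0262]
 [-0.018   0.0287 -0.0262]]
```

>>> apply_moves --plan '[[[0,-0.22,-1,0,0,0,0.12],[0,-0.22,-1,0,0,0,0.12],[0,-0.22,-1,0,0,0,0.12],[0,-0.22,-1,0,0,0,0.12],[0,-0.22,-1,0,0,0,0.12],[0,-0.22,-1,0,0,0,0.12],[0,-0.22,-1,0,0,0,0.12],[0,-0.22,-1,0,0,0,0.12],[0,-0.22,-1,0,0,0,0.12],[0,-0.22,-1,0,0,0,0.12],[0,-0.22,-1,0,0,0,0.12],[0,0,-0.5,0,0,0,0.12]]]'

```text
time_s: 20.07
tcp_pos: [0.4343, -0.2176, 0.2397]
ee_rot: [[-0.084, -0.997, -0.003], [-0.997, 0.084, 0.001], [-0.0, 0.003, -1.0]]
wrist_force: [0.8, -0.4, -0.2]
gripper_width: 0.257
```

>>> apply_moves --plan '[[[0,0,0,-1,0,0,0],[0,0,0,-1,0,0,0],[0,0,0,-1,0,0,0],[0,0,0,-1,0,0,0],[0,0,0,-1,0,0,0],[0,0,0,0,0,0,0],[0,0,0,0,0,0,0]]]'

```text
time_s: 20.65
tcp_pos: [0.4274, -0.2281, 0.1143]
ee_rot: [[-0.097, -0.995, 0.005], [-0.995, 0.097, -0.003], [0.002, -0.005, -1.0]]
wrist_force: [0.7, 0.5, 0.3]
gripper_width: 0.262
```

>>> apply_moves --plan '[[[0,0,0,-0.6,0,0,0.105],[0,0,0,-0.7,0,0,0],[0,0,0,-0.7,0,0,0],[0,0,0,-0.5,0,0,0],[0,0,0,0,0,0,0],[0,0,0,0,0,0,0]]]'

```text
time_s: 21.15
tcp_pos: [0.4327, -0.2322, 0.0603]
ee_rot: [[0.012, -1.0, 0.023], [-1.0, -0.012, -0.008], [0.008, -0.023, -1.0]]
wrist_force: [0.5, -0.4, -0.3]
gripper_width: 0.258
```

>>> apply_moves --plan '[[[0,0,0,-0.2,0.008,0.023,-0.005],[0,0,0,-0.3,0,0,0],[0,0,0,-0.2,0,0,0],[0,0,0,0,0,0,0],[0,0,0,0,0,0,0]]]'

```text
time_s: 21.57
tcp_pos: [0.4365, -0.2335, 0.0464]
ee_rot: [[0.007, -1.0, 0.008], [-1.0, -0.007, -0.001], [0.001, -0.008, -1.0]]
wrist_force: [-0.2, -0.5, -0.7]
gripper_width: 0.256
```

>>> apply_moves --plan '[[[0,0,0,-0.15,0,0.006,0],[0,0,0,-0.05,0,0,0],[0,0,0,0,0,0,0],[0,0,0,0,0,0,0]]]'

```text
time_s: 21.9
tcp_pos: [0.4368, -0.2337, 0.042]
ee_rot: [[0.008, -1.0, 0.001], [-1.0, -0.008, -0.002], [0.002, -0.001, -1.0]]
wrist_force: [-0.6, -0.2, -0.3]
gripper_width: 0.255
```

>>> apply_moves --plan '[[[0,0,0,-0.04,0,0,0],[60,0,0,0,0,0,0],[60,0,0,0,0,0,0],[60,0,0,0,0,0,0],[60,0,0,0,0,0,0],[60,0,0,0,0,0,0],[60,0,0,1,0,0,0],[60,0,0,1,0,0,0],[60,0,0,1,0,0,-0.12],[60,0,0,1,0,0,-0.12],[60,0,0,0.5,0,0,-0.12],[60,0,0,0,0,0,-0.12]]]'

```text
time_s: 22.9
tcp_pos: [0.4347, -0.2332, 0.157]
ee_rot: [[-0.471, -0.882, -0.003], [-0.882, 0.471, 0.004], [-0.002, 0.004, -1.0]]
wrist_force: [-0.1, 0.8, -0.0]
gripper_width: 0.599
```

>>> apply_moves --plan '[[[60,0,0,0,0,0,-0.12],[60,0,0,0,0,0,-0.12],[60,0,0,0,0,0,-0.12],[60,0,0,0,0,0,-0.12],[60,0,0,0,0,0,-0.12],[60,0,0,0,0,0,-0.12],[60,0,0,0,0,0,-0.12],[60,0,0,0,0,0,-0.12],[60,0,0,0,0,0,-0.12],[60,0,0,0,0,0,0],[60,0,0,0,0,0,0]]]'

```text
time_s: 23.82
tcp_pos: [0.4347, -0.2326, 0.1576]
ee_rot: [[-0.999, 0.044, 0.004], [0.044, 0.999, 0.001], [-0.004, 0.002, -1.0]]
wrist_force: [0.2, -0.3, -0.8]
gripper_width: 0.598
```

```bash
cat > st.py <<'E'
from h import *
import sys
np.set_printoptions(precision=4,suppress=True)
s=sense();print(s['tcp_pos'],s['joints'],s['ee_rot'])
p=capture('wrist');W=cloud(p,s);save(p,sys.argv[1])
x,y=float(sys.argv[2]),float(sys.argv[3])
sub=W[:225].reshape(-1,3); sub=sub[(abs(sub[:,0]-x)<.06)&(abs(sub[:,1]-y)<.06)]
t=sub[sub[:,2]>.066];print('top',len(t),t.mean(0),t.min(0),t.max(0))
hd=sub[abs(sub[:,2]-.016)<.004]; print('head',len(hd),hd.min(0),hd.max(0),cv2.minAreaRect(hd[:,:2].astype(np.float32)),cv2.minEnclosingCircle(hd[:,:2].astype(np.float32)))
E
python3 st.py w5.png .4365 -.2335
```

```text
[ 0.4347 -0.2326  0.1576] [ -9.3134  13.2133 -23.8329  -0.1499 -52.7455 -83.1323] [[-0.999   0.0442  0.0039]
 [ 0.0443  0.999   0.0015]
 [-0.0039  0.0016 -1.    ]]
top 855 [ 0.434  -0.2358  0.0752] [ 0.4242 -0.2474  0.066 ] [ 0.4467 -0.2241  0.0797]
head 1250 [ 0.4063 -0.2519  0.012 ] [ 0.4657 -0.2203  0.0198] ((0.4360005855560303, -0.2360767275094986), (0.05937249958515167, 0.03148355707526207), 0.15201440453529358) ((0.4361843764781952, -0.23627638816833496), 0.0326659120619297)
```

View pics/w5.png

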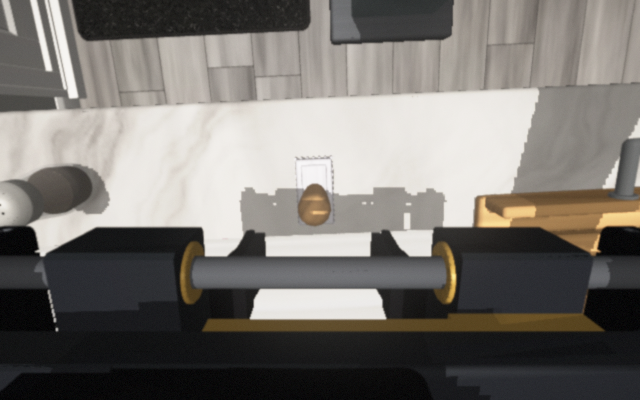

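>>> apply_moves --plan '[[[60,0,-0.14,-0.6,0,0,0.04],[60,0,0,-0.8,0,0,0],[60,0,0,-0.8,0,0.01,0],[60,0,0,-0.8,0,0,0],[60,0,0,-0.7,0,0,0],[60,0,0,0,0,0,0],[60,0,0,0,0,0,0]]]'

```text
time_s: 24.45
tcp_pos: [0.4365, -0.2368, 0.0637]
ee_rot: [[-1.0, -0.015, -0.001], [-0.015, 1.0, -0.0], [0.001, -0.0, -1.0]]
wrist_force: [2.0, -0.3, 0.6]
gripper_width: 0.605
```

>>> apply_moves --plan '[[[60,0,0.03,-0.5,0,0,-0.012],[60,0,0,-0.4,0,0,0],[60,0,0,-0.1,0,0,0],[60,0,0,0,0,0,0],[60,0,0,0,0,0,0]]]'

```text
time_s: 24.87
tcp_pos: [0.4395, -0.2369, 0.0416]
ee_rot: [[-1.0, -0.009, 0.006], [-0.009, 1.0, -0.002], [-0.006, -0.003, -1.0]]
wrist_force: [0.5, -1.3, -0.0]
gripper_width: 0.602
```

>>> apply_moves --plan '[[[60,-0.14,0.03,0,0,0.006,-0.01],[60,0,0,0,0,0,0],[0,0,0,0,0,0,0],[0,0,0,0,0,0,0],[0,0,0,0,0,0,0],[0,0,0,0,0,0,0],[0,0,0,0,0,0,0],[0,0,0,0,0,0,0],[0,0,0,0,0,0,0]]]'

```text
time_s: 25.62
tcp_pos: [0.4373, -0.2365, 0.0444]
ee_rot: [[-1.0, 0.001, 0.005], [0.001, 1.0, -0.004], [-0.005, -0.004, -1.0]]
wrist_force: [0.1, -0.3, -0.4]
gripper_width: 0.259
```

>>> apply_moves --plan '[[[0,0,0,0.5,0,0,0],[0,0,0,1,0,0,0],[0,0,0,1,0,0,0],[0,0,0.5,1,0,0,0],[0,0.2,1,1,0,0,0],[0,0.2,1,0.5,0,0,0],[0,0.2,1,0,0,0,0],[0,0.2,1,0,0,0,0],[0,0.2,1,0,0,0,0],[0,0.2,1,0,0,0,0],[0,0.2,1,0,0,0,0],[0,0.2,1,0,0,0,0]]]'

```text
time_s: 26.62
tcp_pos: [0.473, -0.0175, 0.1735]
ee_rot: [[-1.0, 0.012, -0.001], [0.012, 1.0, 0.001], [0.001, 0.001, -1.0]]
wrist_force: [0.6, 0.6, -0.6]
gripper_width: 0.262
```

>>> apply_moves --plan '[[[0,0.2,1,0,0,0,0],[0,0.2,1,0,0,0,0],[0,0.2,1,0,0,0,0],[0,0.2,1,0,0,0,0],[0,0.2,1,0,0,0,0],[0,0.2,1,0,0,0,0],[0,0.1,0.8,0,0,0,0],[0,0.1,0.5,0,0,0,0],[0,0,0,0,0,0,0],[0,0,0,0,0,0,0]]]'

```text
time_s: 27.45
tcp_pos: [0.5064, 0.1783, 0.1706]
ee_rot: [[-1.0, 0.006, -0.006], [0.006, 1.0, -0.001], [0.006, -0.001, -1.0]]
wrist_force: [0.0, -0.1, -1.2]
gripper_width: 0.264
```

>>> apply_moves --plan '[[[0,0.6,0.28,0,0,-0.006,0.012],[0,0,0,-0.7,0,0,0],[0,0,0,-0.8,0,0,0],[0,0,0,-0.8,0,0,0],[0,0,0,-0.5,0,0,0],[0,0,0,0,0,0,0],[0,0,0,0,0,0,0]]]'

```text
time_s: 28.03
tcp_pos: [0.5208, 0.1782, 0.0991]
ee_rot: [[-1.0, 0.0, -0.0], [0.0, 1.0, -0.002], [0.0, -0.002, -1.0]]
wrist_force: [-0.7, 0.7, -1.2]
gripper_width: 0.262
```

>>> apply_moves --plan '[[[0,0.07,0.3,0,0,0,0.006],[0,0,0,-0.5,0,0,0],[0,0,0,-0.3,0,0,0],[0,0,0,0,0,0,0],[0,0,0,0,0,0,0]]]'

```text
time_s: 28.45
tcp_pos: [0.5255, 0.1866, 0.0832]
ee_rot: [[-1.0, -0.005, 0.007], [-0.005, 1.0, 0.002], [-0.007, 0.002, -1.0]]
wrist_force: [-0.1, -0.3, -0.6]
gripper_width: 0.261
```

Run:
```python
from h import *
s=sense();print(s['tcp_pos'],s['ee_rot'])
p=capture('wrist');save(p,'w6.png')
im=p['pixels'][100:250,300:460,::-1]
p=capture('scene');im=p['pixels'][200:280,250:350,::-1];cv2.imwrite('pics/s6.png',cv2.resize(im,None,fx=7,fy=7,interpolation=cv2.INTER_CUBIC))
```

```text
[0.52551891 0.18663424 0.08315141] [[-0.9999633  -0.00545731  0.00660407]
 [-0.00544283  0.99998275  0.00220787]
 [-0.006616    0.00217184 -0.99997576]]
```

View pics/w6.png

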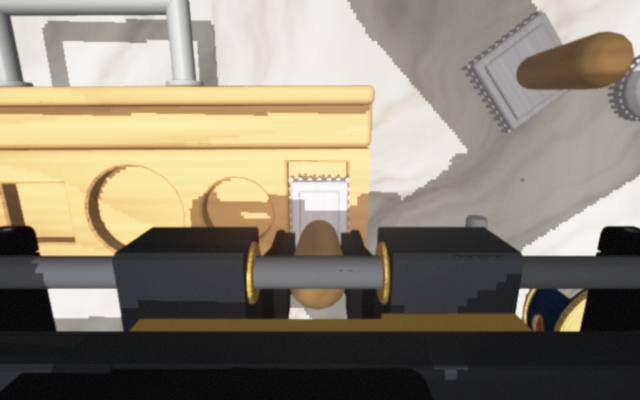

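View pics/s6.png

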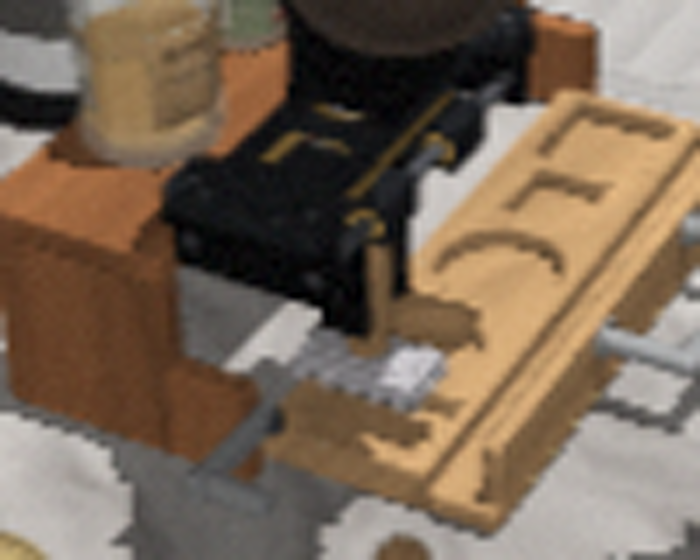

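>>> apply_moves --plan '[[[0,-0.15,-0.05,-0.2,0,0.007,0],[0,-0.03,0,-0.3,0,0.004,0],[0,0,0,0,0,0,0],[0,0,0,0,0,0,0]]]'

```text
time_s: 28.88
tcp_pos: [0.5212, 0.1859, 0.0712]
ee_rot: [[-1.0, -0.006, -0.003], [-0.006, 1.0, 0.004], [0.003, 0.004, -1.0]]
wrist_force: [-0.5, -0.1, 0.1]
gripper_width: 0.258
```

>>> apply_moves --plan '[[[0,0.03,-0.02,-0.2,0,0,0],[0,0,0,-0.3,0,0.004,0],[0,0,0,-0.2,0,0,0],[0,0,0,0,0,0,0],[0,0,0,0,0,0,0]]]'

```text
time_s: 29.3
tcp_pos: [0.5233, 0.1864, 0.0541]
ee_rot: [[-1.0, -0.007, -0.004], [-0.007, 1.0, 0.005], [0.004, 0.005, -1.0]]
wrist_force: [-1.7, -0.7, 3.1]
gripper_width: 0.26
```

>>> apply_moves --plan '[[[50,0,0,0,0,0,0],[50,0,0,0,0,0,0],[50,0,0,0,0,0,0],[50,0,0,0,0,0,0],[50,0,0,1,0,0,0],[50,0,0,1,0,0,0],[50,0,0,1,0,0,0],[50,0,0,1,0,0,0],[60,-0.5,0.5,1,0,0,0],[60,-0.5,0.8,0,0,0,0],[60,-0.5,0.8,0,0,0,0],[60,-0.5,0.8,0,0,0,0]]]'

```text
time_s: 30.3
tcp_pos: [0.4719, 0.2565, 0.1813]
ee_rot: [[-1.0, 0.002, -0.008], [0.002, 1.0, 0.003], [0.008, 0.003, -1.0]]
wrist_force: [-0.2, -0.1, -0.1]
gripper_width: 0.591
```

>>> apply_moves --plan '[[[60,-0.7,0.8,0,0,0,0],[60,-0.7,0.8,0,0,0,0],[60,0,0,0,0,0,0],[60,0,0,0,0,0,0]]]'

```text
time_s: 30.63
tcp_pos: [0.4336, 0.3013, 0.1816]
ee_rot: [[-1.0, -0.002, -0.007], [-0.002, 1.0, 0.006], [0.007, 0.006, -1.0]]
wrist_force: [0.6, -0.8, -0.6]
gripper_width: 0.598
```

```bash
python3 st.py w7.png .432 .314
```

```text
[0.4336 0.3013 0.1816] [  52.0985   15.1695  -16.9569   -0.6189  -57.8725 -141.642 ] [[-1.     -0.0022 -0.0072]
 [-0.0022  1.      0.0057]
 [ 0.0072  0.0057 -1.    ]]
top 729 [0.4327 0.3132 0.0752] [0.4223 0.3015 0.0661] [0.4454 0.3255 0.08  ]
head 1764 [0.4009 0.28   0.012 ] [0.4681 0.3466 0.0199] ((0.434603750705719, 0.3134410083293915), (0.04951603710651398, 0.04952660948038101), 38.22464370727539) ((0.43451592326164246, 0.31360384821891785), 0.03389415517449379)
```

View pics/w7.png

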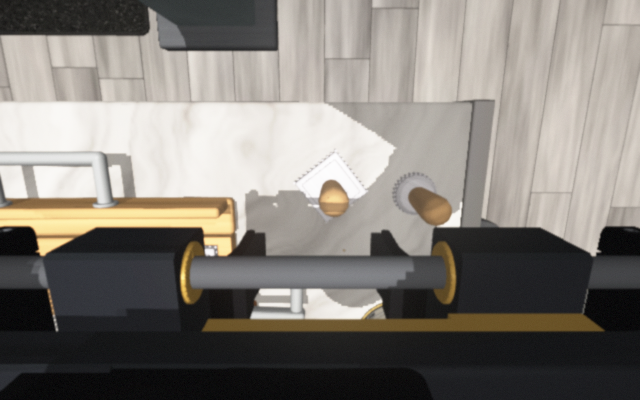

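>>> apply_moves --plan '[[[55,0,0.2,0,0,0,0.12],[55,0,0.1,0,0,0,0.12],[55,0,0.1,0,0,0,0.12],[55,0,0.05,-0.5,0,0,0.12],[55,0,0,-0.8,0,0,0.12],[55,0,0,-0.8,0,0,0.07],[55,0,0,-0.8,0,0,0],[55,0,0,0,0,0,0],[55,0,0,0,0,0,0]]]'

```text
time_s: 31.43
tcp_pos: [0.4398, 0.3068, 0.1068]
ee_rot: [[-0.768, -0.64, -0.007], [-0.64, 0.768, 0.001], [0.005, 0.006, -1.0]]
wrist_force: [-0.1, 0.6, 0.1]
gripper_width: 0.548
```

>>> apply_moves --plan '[[[55,-0.22,0.27,-0.3,0,-0.006,-0.027],[55,0,0,-0.8,0,0,0],[55,0,0,-0.6,0,0.006,0],[55,0,0,0,0,0,0],[55,0,0,0,0,0,0]]]'

```text
time_s: 31.85
tcp_pos: [0.439, 0.3145, 0.0689]
ee_rot: [[-0.789, -0.614, 0.0], [-0.614, 0.789, 0.008], [-0.005, 0.006, -1.0]]
wrist_force: [0.8, 0.3, 0.3]
gripper_width: 0.547
```

>>> apply_moves --plan '[[[55,-0.2,-0.04,-0.3,0,0,0],[55,0,0,-0.5,0,0,0],[55,0,0,-0.3,0,0.004,0],[55,0,0,0,0,0,0],[55,0,0,0,0,0,0]]]'

```text
time_s: 32.27
tcp_pos: [0.436, 0.3152, 0.0453]
ee_rot: [[-0.79, -0.614, 0.003], [-0.613, 0.79, 0.015], [-0.011, 0.01, -1.0]]
wrist_force: [0.9, 0.0, -0.1]
gripper_width: 0.546
```

>>> apply_moves --plan '[[[55,-0.08,-0.06,-0.08,-0.013,0.003,0.005],[55,0,0,0,0,0,0],[0,0,0,0,0,0,0],[0,0,0,0,0,0,0],[0,0,0,0,0,0,0],[0,0,0,0,0,0,0],[0,0,0,0,0,0,0],[0,0,0,0,0,0,0],[0,0,0,0,0,0,0]]]'

```text
time_s: 33.02
tcp_pos: [0.4346, 0.3147, 0.0455]
ee_rot: [[-0.786, -0.618, 0.002], [-0.618, 0.786, 0.003], [-0.004, 0.001, -1.0]]
wrist_force: [0.1, -0.3, -0.8]
gripper_width: 0.259
```

>>> apply_moves --plan '[[[0,0,0,0.5,0,0,0],[0,0,0,1,0,0,0],[0,0,0,1,0,0,0],[0,0,0,1,0,0,0],[0,0,0,1,0,0,0],[0,0,-0.5,1,0,0,-0.11],[0,0.1,-1,0.5,0,0,-0.11],[0,0.1,-1,0,0,0,-0.11],[0,0.1,-1,0,0,0,-0.11],[0,0.2,-1,0,0,0,-0.11],[0,0.2,-1,0,0,0,-0.11],[0,0.2,-1,0,0,0,0]]]'

```text
time_s: 34.02
tcp_pos: [0.4541, 0.1471, 0.2006]
ee_rot: [[-1.0, 0.02, -0.002], [0.02, 1.0, 0.006], [0.002, 0.006, -1.0]]
wrist_force: [0.6, -0.8, -1.3]
gripper_width: 0.262
```

>>> apply_moves --plan '[[[0,0.2,-1,0,0,0,0],[0,0.2,-1,0,0,0,0],[0,0.2,-1,0,0,0,0],[0,0.2,-1,0,0,0,0],[0,0.2,-1,0,0,0,0],[0,0.2,-1,0,0,0,0],[0,0,0,0,0,0,0],[0,0,0,0,0,0,0]]]'

```text
time_s: 34.68
tcp_pos: [0.4819, -0.0151, 0.1994]
ee_rot: [[-1.0, 0.027, -0.005], [0.027, 1.0, 0.006], [0.005, 0.006, -1.0]]
wrist_force: [1.0, 0.2, -0.6]
gripper_width: 0.258
```

Run:
```python
from h import *
np.set_printoptions(precision=4,suppress=True)
s=sense();print(s['tcp_pos'],s['ee_rot'],s['gripper_width'])
p=capture('wrist');save(p,'w8.png')
W=cloud(p,s)
m=(W[...,2]>.07)&(W[...,2]<.1)&(abs(W[...,1]-.185)<.04); print(m.sum(), W[m].mean(0) if m.any() else '',W[m].max(0))
m=(abs(W[...,2]-.026)<.0025)&(abs(W[...,1]-.185)<.04); q=W[m][:,:2].astype(np.float32);print(len(q),cv2.minAreaRect(q),np.median(W[m][:,2]))
```

```text
[ 0.4819 -0.0151  0.1994] [[-0.9996  0.0272 -0.0053]
 [ 0.0272  0.9996  0.0059]
 [ 0.0055  0.0058 -1.    ]] 0.25757947543675835
1004 [0.5305 0.1844 0.0826] [0.6154 0.2243 0.0981]
1198 ((0.5460955500602722, 0.19196107983589172), (0.20822790265083313, 0.06224895268678665), 6.795998573303223) 0.025280281891770187
```

View pics/w8.png

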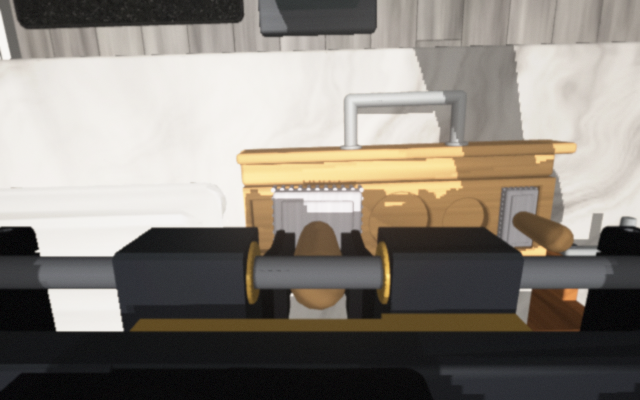

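>>> apply_moves --plan '[[[0,0.8,-0.8,0,-0.006,-0.005,0.035],[0,0.8,-0.8,-0.5,0,0,0],[0,0,0,-0.8,0,0,0],[0,0,0,-0.8,0,0,0],[0,0,0,-0.8,0,0,0],[0,0,0,0,0,0,0],[0,0,0,0,0,0,0]]]'

```text
time_s: 35.32
tcp_pos: [0.5244, -0.0505, 0.1258]
ee_rot: [[-1.0, -0.019, 0.004], [-0.019, 1.0, 0.001], [-0.004, 0.001, -1.0]]
wrist_force: [0.1, 1.0, -0.2]
gripper_width: 0.255
```

>>> apply_moves --plan '[[[0,-0.05,-0.08,-0.4,0,0.004,-0.012],[0,0,0,-0.8,0,0,0],[0,0,0,-0.3,0,0,0],[0,0,0,0,0,0,0],[0,0,0,0,0,0,0]]]'

```text
time_s: 35.73
tcp_pos: [0.5257, -0.05, 0.0909]
ee_rot: [[-1.0, -0.01, 0.008], [-0.01, 1.0, 0.001], [-0.008, 0.001, -1.0]]
wrist_force: [-0.3, 0.3, -1.3]
gripper_width: 0.261
```

Run:
```python
from h import *
np.set_printoptions(precision=4,suppress=True)
s=sense();print(s['tcp_pos'],s['ee_rot'],s['gripper_width'])
p=capture('wrist');im=p['pixels'][130:235,220:420,::-1]
cv2.imwrite('pics/w9.png',cv2.resize(im,None,fx=4,fy=4,interpolation=cv2.INTER_CUBIC))
```

```text
[ 0.5257 -0.05    0.0909] [[-0.9999 -0.0102  0.0078]
 [-0.0102  0.9999  0.0015]
 [-0.0079  0.0014 -1.    ]] 0.26077863781463145
```

View pics/w9.png

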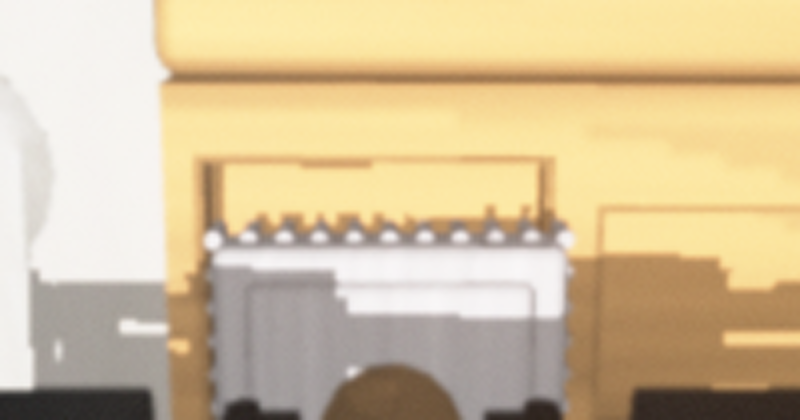

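>>> apply_moves --plan '[[[0,-0.1,-0.11,-0.2,0,0.008,0],[0,-0.03,0,-0.3,0,0.003,0],[0,0,0,-0.1,0,0,0],[0,0,0,0,0,0,0],[0,0,0,0,0,0,0]]]'

```text
time_s: 36.2
tcp_pos: [0.5241, -0.0529, 0.0775]
ee_rot: [[-1.0, -0.01, 0.002], [-0.01, 1.0, 0.002], [-0.002, 0.002, -1.0]]
wrist_force: [-0.1, -0.3, -0.6]
gripper_width: 0.262
```

>>> apply_moves --plan '[[[0,-0.03,0,-0.3,0,0.003,0],[0,0,0,-0.3,0,0.002,0],[0,0,0,-0.3,0,0,0],[0,0,0,-0.1,0,0,0],[0,0,0,0,0,0,0]]]'

```text
time_s: 36.62
tcp_pos: [0.5253, -0.053, 0.0547]
ee_rot: [[-1.0, -0.013, 0.0], [-0.013, 1.0, 0.001], [-0.0, 0.001, -1.0]]
wrist_force: [0.0, -0.0, -0.7]
gripper_width: 0.257
```

>>> apply_moves --plan '[[[0,0,0,-0.1,0,0,0],[0,0,0,0,0,0,0],[0,0,0,0,0,0,0]]]'

```text
time_s: 36.87
tcp_pos: [0.5259, -0.0528, 0.0546]
ee_rot: [[-1.0, -0.015, 0.001], [-0.015, 1.0, -0.0], [-0.001, -0.0, -1.0]]
wrist_force: [0.0, 0.3, -0.7]
gripper_width: 0.257
```

>>> apply_moves --plan '[[[50,0,0,0,0,0,0],[50,0,0,0,0,0,0],[50,0,0,0,0,0,0],[50,0,0,0,0,0,0],[50,0,0,1,0,0,0],[50,0,0,1,0,0,0],[50,0,0,1,0,0,0],[50,0,0,1,0,0,0],[60,0,0.5,1,0,0,0],[60,0,0.8,0,0,0,0],[60,0,0,0,0,0,0]]]'

```text
time_s: 37.78
tcp_pos: [0.5229, -0.0208, 0.1793]
ee_rot: [[-1.0, -0.012, -0.008], [-0.012, 1.0, -0.001], [0.008, -0.001, -1.0]]
wrist_force: [-0.5, -0.0, -0.5]
gripper_width: 0.585
```

Run:
```python
from h import *
np.set_printoptions(precision=4,suppress=True)
s=sense();print(s['tcp_pos'],s['ee_rot'],s['gripper_width'])
p=capture('wrist');im=p['pixels'][110:235,180:500,::-1]
W=cloud(p,s);np.save('w10.npy',W)
cv2.imwrite('pics/w10.png',cv2.resize(im,None,fx=2.5,fy=2.5,interpolation=cv2.INTER_CUBIC))
for n,y in (('rect',.185),('sqL',-.053)):
    V=W[:228].reshape(-1,3);V=V[(abs(V[:,1]-y)<.04)&(abs(V[:,0]-.523)<.05)]
    t=V[V[:,2]>.075]; print(n,t.mean(0),t.max(0))
    t=V[(V[:,2]>.0235)&(V[:,2]<.03)]; print(np.median(t,0),cv2.minAreaRect(t[:,:2].astype(np.float32)))
```

```text
[ 0.5229 -0.0208  0.1793] [[-0.9999 -0.0116 -0.0083]
 [-0.0116  0.9999 -0.0012]
 [ 0.0084 -0.0011 -1.    ]] 0.5853911212144598
rect [0.5207 0.1814 0.0838] [0.5338 0.1962 0.0894]
[0.514  0.1818 0.0253] ((0.5183191895484924, 0.18322540819644928), (0.0625896230340004, 0.06565911322832108), 87.81322479248047)
sqL [ 0.519  -0.0542  0.1039] [ 0.5365 -0.0412  0.2484]
[ 0.5161 -0.0459  0.0254] ((0.5219160318374634, -0.05178193747997284), (0.0769692212343216, 0.07121101766824722), 4.152559280395508)
```

View pics/w10.png

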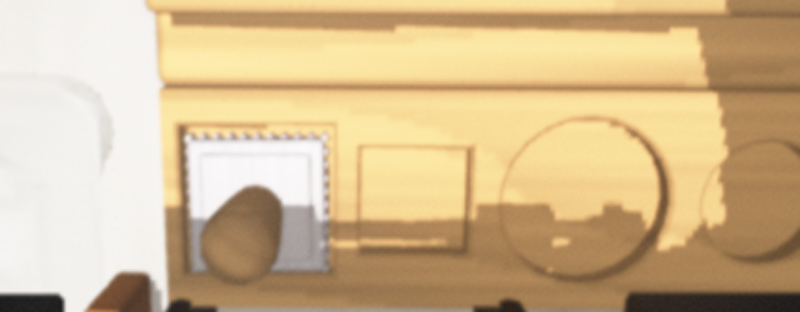

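>>> apply_moves --plan '[[[60,0,1,0.3,0,0,0],[60,0,1,0.3,0,0,0],[60,0,1,0,0,0,0],[60,-0.3,1,0,0,0,0],[60,-0.3,1,0,0,0,0],[60,-0.3,1,0,0,0,0],[60,-0.3,1,0,0,0,0],[60,-0.3,1,0,0,0,0],[60,-0.3,1,0,0,0,0],[60,-0.3,1,0,0,0,0],[60,-0.3,1,0,0,0,0],[60,-0.3,1,0,0,0,0]]]'

```text
time_s: 38.83
tcp_pos: [0.4501, 0.2798, 0.1848]
ee_rot: [[-1.0, 0.0, -0.024], [0.001, 1.0, -0.014], [0.024, -0.014, -1.0]]
wrist_force: [-0.2, 0.5, 0.4]
gripper_width: 0.598
```

>>> apply_moves --plan '[[[60,-0.2,1,0,0,0,0],[60,-0.2,1,0,0,0,0],[60,-0.2,0.8,0,0,0,0],[60,0,0,0,0,0,0],[60,0,0,0,0,0,0]]]'

```text
time_s: 39.25
tcp_pos: [0.4327, 0.354, 0.1791]
ee_rot: [[-1.0, -0.004, -0.029], [-0.003, 1.0, -0.021], [0.029, -0.021, -0.999]]
wrist_force: [-0.1, -0.5, 0.2]
gripper_width: 0.598
```

```bash
python3 st.py w11.png .44 .395
```

```text
[0.4327 0.354  0.1791] [  55.5077   19.124   -11.5221   -0.7958  -61.2892 -144.9009] [[-0.9996 -0.004  -0.0291]
 [-0.0034  0.9998 -0.0209]
 [ 0.0292 -0.0208 -0.9994]]
top 623 [0.4382 0.3945 0.0749] [0.4299 0.3837 0.0662] [0.4483 0.407  0.08  ]
head 644 [0.423  0.3766 0.012 ] [0.4592 0.4146 0.0199] ((0.4387085437774658, 0.393775999546051), (0.030716851353645325, 0.03841060772538185), 29.167673110961914) ((0.4420154094696045, 0.3956116735935211), 0.019404295831918716)
```

View pics/w11.png

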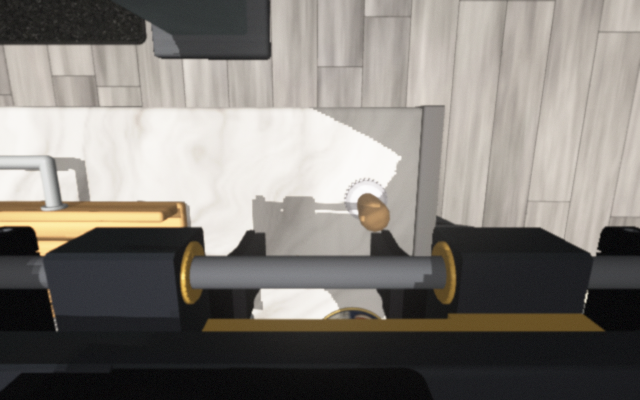

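>>> apply_moves --plan '[[[60,0.2,0.9,0,0.021,-0.029,0],[60,0.15,0.7,0,0,0,0],[60,0,0,-0.6,0,0,0],[60,0,0,-0.8,0,0,0],[60,0,0,-0.8,0,0,0],[60,0,0,-0.8,0,0,0],[60,0,0,0,0,0,0],[60,0,0,0,0,0,0]]]'

```text
time_s: 39.97
tcp_pos: [0.4457, 0.3848, 0.1006]
ee_rot: [[-1.0, 0.007, -0.0], [0.007, 1.0, -0.003], [0.0, -0.003, -1.0]]
wrist_force: [-0.5, -0.3, 0.3]
gripper_width: 0.597
```

>>> apply_moves --plan '[[[60,-0.15,0.4,-0.3,0,0,0],[60,0,0,-0.8,0,0,0],[60,-0.05,0,-0.6,0,0.004,0],[60,0,0,-0.4,0,0,0],[60,0,0,0,0,0,0],[60,0,0,0,0,0,0]]]'

```text
time_s: 40.47
tcp_pos: [0.444, 0.3979, 0.052]
ee_rot: [[-1.0, 0.009, 0.004], [0.009, 1.0, 0.006], [-0.004, 0.006, -1.0]]
wrist_force: [0.3, 0.6, 0.2]
gripper_width: 0.598
```

>>> apply_moves --plan '[[[60,-0.1,-0.11,-0.3,-0.005,0.004,0],[60,0,0,-0.1,0,0,0],[60,0,0,0,0,0,0],[0,0,0,0,0,0,0],[0,0,0,0,0,0,0],[0,0,0,0,0,0,0],[0,0,0,0,0,0,0],[0,0,0,0,0,0,0],[0,0,0,0,0,0,0],[0,0,0,0,0,0,0]]]'

```text
time_s: 41.3
tcp_pos: [0.4428, 0.3971, 0.0453]
ee_rot: [[-1.0, 0.008, 0.004], [0.008, 1.0, 0.007], [-0.004, 0.007, -1.0]]
wrist_force: [-1.1, 1.1, -0.3]
gripper_width: 0.26
```

>>> apply_moves --plan '[[[0,0,0,0.5,0,0,0],[0,0,0,1,0,0,0],[0,0,0,1,0,0,0],[0,0,0,1,0,0,0],[0,0,0,1,0,0,0],[0,0,-0.5,1,0,0,0],[0,0.2,-1,0.7,0,0,0],[0,0.3,-1,0,0,0,0],[0,0.3,-1,0,0,0,0],[0,0.3,-1,0,0,0,0],[0,0.3,-1,0,0,0,0],[0,0.3,-1,0,0,0,0]]]'

```text
time_s: 42.3
tcp_pos: [0.4827, 0.2299, 0.2053]
ee_rot: [[-1.0, 0.001, 0.002], [0.001, 1.0, 0.004], [-0.002, 0.004, -1.0]]
wrist_force: [0.1, 0.1, -0.8]
gripper_width: 0.254
```

>>> apply_moves --plan '[[[0,0.3,-1,0,0,0,0],[0,0.3,-1,0,0,0,0],[0,0.3,-0.8,0,0,0,0],[0,0.1,-0.4,0,0,0,0],[0,0,0,0,0,0,0],[0,0,0,0,0,0,0]]]'

```text
time_s: 42.8
tcp_pos: [0.5074, 0.141, 0.2047]
ee_rot: [[-1.0, 0.008, -0.0], [0.008, 1.0, 0.003], [0.0, 0.003, -1.0]]
wrist_force: [-0.4, 0.3, -0.4]
gripper_width: 0.259
```

Run:
```python
from h import *
np.set_printoptions(precision=4,suppress=True)
s=sense();print(s['tcp_pos'],s['ee_rot'],s['gripper_width'])
p=capture('wrist');save(p,'w12.png')
```

```text
[0.5074 0.141  0.2047] [[-1.      0.0076 -0.0001]
 [ 0.0076  1.      0.0033]
 [ 0.0001  0.0033 -1.    ]] 0.2593081658770657
```

View pics/w12.png

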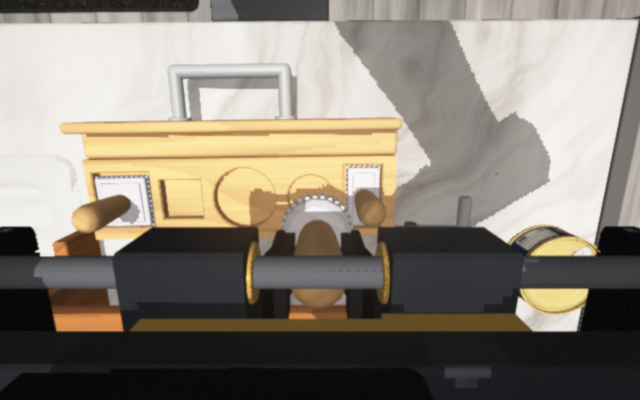

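Run:
```python
from h import *
np.set_printoptions(precision=4,suppress=True)
s=sense();p=capture('wrist')
print(ray(p,[(62,124),(401,121)],.048,s)); im=p['pixels'][150:235,150:390,::-1]
cv2.imwrite('pics/w12z.png',cv2.resize(im,None,fx=3.3,fy=3.3,interpolation=cv2.INTER_CUBIC))
```

```text
[[ 0.4484 -0.0822  0.048 ]
 [ 0.4479  0.2143  0.048 ]]
```

View pics/w12z.png

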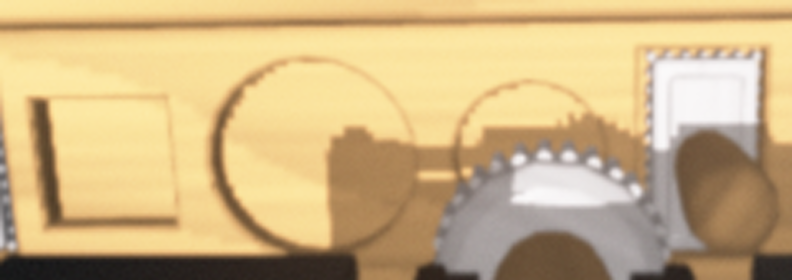

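Run:
```python
from h import *
np.set_printoptions(precision=4,suppress=True)
s=sense();p=capture('wrist')
print(ray(p,[(310.5,173.8),(287.8,194),(333.6,194),(157.8,179),(200.5,178.6)],.022,s))
zt=s['tcp_pos'][2]-.0453+.016
Q=ray(p,[(150+548/3.3,150+155/3.3),(150+438/3.3,150+248/3.3),(150+662/3.3,150+248/3.3)],zt,s);print(Q,Q-s['tcp_pos'])
```

```text
[[ 0.4986  0.1346  0.022 ]
 [ 0.5189  0.1117  0.022 ]
 [ 0.5192  0.1574  0.022 ]
 [ 0.5028 -0.016   0.022 ]
 [ 0.5027  0.0261  0.022 ]]
[[0.4849 0.1405 0.1755]
 [0.5009 0.1219 0.1755]
 [0.5011 0.1596 0.1755]] [[-0.0224 -0.0013 -0.0293]
 [-0.0064 -0.0199 -0.0293]
 [-0.0061  0.0178 -0.0293]]
```

>>> apply_moves --plan '[[[0,0.6,-0.26,0,0,0,0],[0,0,0,-0.8,0,0,0],[0,0,0,-0.8,0,0,0],[0,0,0,-0.8,0,0,0],[0,0,0,-0.8,0,0,0],[0,0,0,0,0,0,0],[0,0,0,0,0,0,0]]]'

```text
time_s: 43.53
tcp_pos: [0.5233, 0.1432, 0.1241]
ee_rot: [[-1.0, -0.006, 0.006], [-0.006, 1.0, 0.006], [-0.006, 0.006, -1.0]]
wrist_force: [1.0, -0.3, 0.3]
gripper_width: 0.26
```

>>> apply_moves --plan '[[[0,0,-0.35,0,0,0.005,0],[0,0,0,-0.3,0,0,0],[0,0,0,-0.7,0,0,0],[0,0,0,0,0,0,0],[0,0,0,0,0,0,0]]]'

```text
time_s: 43.95
tcp_pos: [0.5263, 0.1363, 0.1032]
ee_rot: [[-1.0, -0.009, 0.01], [-0.009, 1.0, 0.011], [-0.01, 0.01, -1.0]]
wrist_force: [0.2, 0.1, 0.7]
gripper_width: 0.261
```

>>> apply_moves --plan '[[[0,-0.15,-0.08,-0.3,-0.01,0.01,0],[0,-0.03,0,-0.6,0,0.004,0],[0,0,0,0,0,0,0],[0,0,0,0,0,0,0]]]'

```text
time_s: 44.28
tcp_pos: [0.5233, 0.1347, 0.0832]
ee_rot: [[-1.0, -0.01, -0.0], [-0.01, 1.0, 0.002], [0.0, 0.002, -1.0]]
wrist_force: [0.3, 0.6, -1.2]
gripper_width: 0.256
```

>>> apply_moves --plan '[[[0,-0.05,0,-0.3,0,0.002,0],[0,-0.03,0,-0.4,0,0.003,0],[0,0,0,-0.3,0,0,0],[0,0,0,-0.2,0,0,0],[0,0,0,0,0,0,0]]]'

```text
time_s: 44.7
tcp_pos: [0.5232, 0.1352, 0.0547]
ee_rot: [[-1.0, -0.012, -0.0], [-0.012, 1.0, 0.002], [0.0, 0.002, -1.0]]
wrist_force: [-2.6, 0.0, 6.2]
gripper_width: 0.259
```

>>> apply_moves --plan '[[[36,0,0,0,0,0,0],[36,0,0,0,0,0,0],[36,0,0,0,0,0,0],[36,0,0,0,0,0,0],[36,0,0,0.8,0,0,0],[36,0,0,1,0,0,0],[36,0,0,1,0,0,0],[36,0,0,1,0,0,0],[40,-0.3,-0.6,1,0,0,0],[40,-0.3,-0.8,0.5,0,0,0],[40,-0.3,-0.8,0,0,0,0],[40,0,0,0,0,0,0]]]'

```text
time_s: 45.7
tcp_pos: [0.4986, 0.0783, 0.1899]
ee_rot: [[-1.0, -0.014, -0.004], [-0.014, 1.0, -0.001], [0.004, -0.001, -1.0]]
wrist_force: [-0.0, -0.0, -0.7]
gripper_width: 0.401
```

Run:
```python
from h import *
np.set_printoptions(precision=4,suppress=True)
s=sense();print(s['tcp_pos'],s['ee_rot'],s['gripper_width'])
p=capture('wrist');save(p,'w13.png');W=cloud(p,s)
for n,y in (('rect',.185),('rS',.134),('sqL',-.053)):
    V=W[:228].reshape(-1,3);V=V[(abs(V[:,1]-y)<.025)&(abs(V[:,0]-.523)<.05)]
    t=V[(V[:,2]>.075)&(V[:,2]<.1)]; print(n,len(t),t.mean(0),t.max(0))
    t=V[(V[:,2]>.0235)&(V[:,2]<.036)]; print(len(t),np.median(t,0))
p=capture('scene'); im=p['pixels'][150:330,200:400,::-1]
cv2.imwrite('pics/scene13z.png',cv2.resize(im,None,fx=3,fy=3,interpolation=cv2.INTER_CUBIC))
```

```text
[0.4986 0.0783 0.1899] [[-0.9999 -0.0143 -0.0037]
 [-0.0143  0.9999 -0.0012]
 [ 0.0037 -0.0011 -1.    ]] 0.400518975882391
rect 257 [0.5136 0.1831 0.0819] [0.5194 0.1945 0.0885]
858 [0.5077 0.1813 0.0253]
rS 326 [0.5139 0.1326 0.0828] [0.521  0.1456 0.0894]
589 [0.5137 0.128  0.0255]
sqL 269 [ 0.5169 -0.0509  0.0822] [ 0.522  -0.0417  0.0881]
1370 [ 0.5143 -0.0459  0.0256]
```

View pics/w13.png

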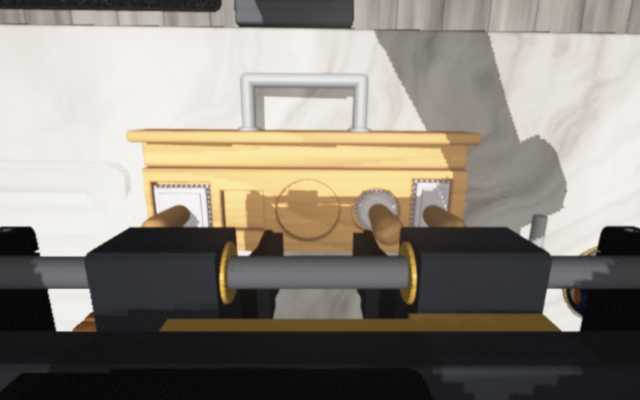

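View pics/scene13z.png

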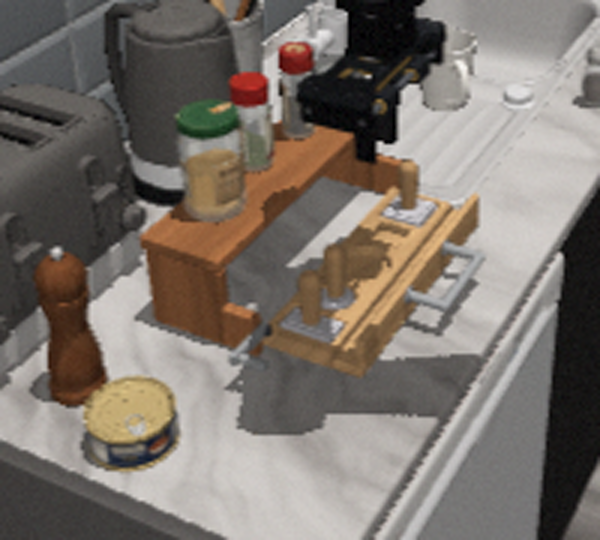

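Run:
```python
from h import *
for c in ['top','scene']:
    p=capture(c);save(p,c+'14.png')
    for n in ['stamp_round_large','stamp_square_small','stamp_rect','stamp_round_small','stamp_square_large']:
        print(c,n,[(round(x['score'],2),cam2world(p,x['at']).round(3).tolist()) for x in recognise(n,p)][:4])
```

```text
top stamp_round_large []
top stamp_square_small [(0.25, [0.469, 0.039, 0.022])]
top stamp_rect [(0.19, [0.469, 0.044, 0.025])]
top stamp_round_small []
top stamp_square_large [(0.6, [0.519, -0.052, 0.027])]
scene stamp_round_large [(0.35, [0.735, -0.237, 0.085])]
scene stamp_square_small []
scene stamp_rect [(0.47, [0.518, 0.197, 0.026])]
scene stamp_round_small [(0.52, [0.52, 0.145, 0.051])]
scene stamp_square_large [(0.61, [0.519, -0.044, 0.025]), (0.52, [0.484, 0.082, 0.019])]
```

View pics/top14.png

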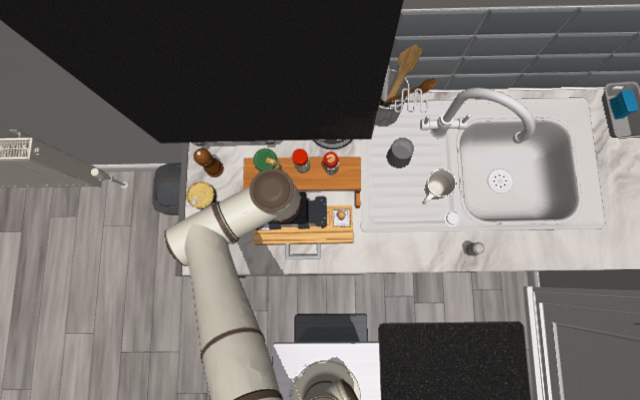

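>>> apply_moves --plan '[[[40,-1,-0.2,0,0,0,0.006],[40,-1,-0.2,0,0,0,0],[40,-0.8,-0.1,0,0,0,0],[40,0,0,-1,0,0,0],[40,0,0,-1,0,0,0],[40,0,0,-0.5,0,0,0],[40,0,0,0,0,0,0],[40,0,0,0,0,0,0]]]'

```text
time_s: 47.07
tcp_pos: [0.4284, 0.0679, 0.1261]
ee_rot: [[-1.0, -0.023, 0.002], [-0.023, 1.0, 0.0], [-0.002, 0.0, -1.0]]
wrist_force: [0.8, 0.0, -0.5]
gripper_width: 0.399
```

>>> apply_moves --plan '[[[40,0.05,-0.05,-0.3,0,0,-0.027],[40,0,0,-0.8,0,0,0],[40,0,0,-0.4,0,0.004,0],[40,0,0,0,0,0,0],[40,0,0,0,0,0,0]]]'

```text
time_s: 47.48
tcp_pos: [0.4336, 0.0679, 0.0901]
ee_rot: [[-1.0, 0.008, 0.005], [0.008, 1.0, 0.004], [-0.005, 0.004, -1.0]]
wrist_force: [-1.1, -0.8, 1.7]
gripper_width: 0.399
```

>>> apply_moves --plan '[[[40,-0.15,-0.05,-0.3,0,0.005,0],[40,-0.04,0,-0.7,0,0.003,0],[40,-0.04,0,-0.6,0,0.003,0],[40,0,0,-0.2,0,0,0],[40,0,0,0,0,0,0],[40,0,0,0,0,0,0]]]'

```text
time_s: 47.98
tcp_pos: [0.4302, 0.0678, 0.0462]
ee_rot: [[-1.0, 0.009, 0.001], [0.009, 1.0, 0.007], [-0.001, 0.007, -1.0]]
wrist_force: [-0.2, 0.3, -0.6]
gripper_width: 0.4
```

>>> apply_moves --plan '[[[40,0,-0.05,-0.4,0,0,0],[40,0,0,-0.2,0,0,0],[40,0.2,0,0,0,0,0],[40,0.2,0,0,0,0,0],[40,0.3,0,0,0,0,0],[40,0.35,0,0,0,0,0],[40,0.35,0,0,0,0,0],[40,0.35,0,0,0,0,0],[40,0.35,0,0,0,0,0],[40,0.3,0,0,0,0,0],[40,0.2,0,0,0,0,0],[40,0.1,0,0,0,0,0]]]'

```text
time_s: 48.98
tcp_pos: [0.5048, 0.0661, 0.0337]
ee_rot: [[-1.0, 0.01, 0.001], [0.01, 1.0, 0.008], [-0.001, 0.008, -1.0]]
wrist_force: [-2.7, -0.2, 2.0]
gripper_width: 0.398
```

>>> apply_moves --plan '[[[40,0.2,0,0,0,0,0],[40,0.3,0,0,0,0,0],[40,0.3,0,0,0,0,0],[40,0.2,0,0,0,0,0],[40,0.1,0,0,0,0,0],[40,0,0,0,0,0,0]]]'

```text
time_s: 49.48
tcp_pos: [0.5355, 0.066, 0.0338]
ee_rot: [[-1.0, 0.01, 0.001], [0.01, 1.0, 0.007], [-0.001, 0.007, -1.0]]
wrist_force: [-2.8, -0.2, 1.9]
gripper_width: 0.401
```

>>> apply_moves --plan '[[[40,0.15,0,0,0,0,0],[40,0.15,0,0,0,0,0],[40,0.15,0,0,0,0,0],[40,0.1,0,0,0,0,0],[40,0.1,0,0,0,0,0],[40,0,0,0,0,0,0]]]'

```text
time_s: 49.98
tcp_pos: [0.552, 0.0656, 0.0338]
ee_rot: [[-1.0, 0.009, -0.002], [0.009, 1.0, 0.006], [0.002, 0.006, -1.0]]
wrist_force: [-2.2, 0.0, 0.9]
gripper_width: 0.4
```

>>> apply_moves --plan '[[[40,0.08,0,0,0,0,0],[40,0.08,0,0,0,0,0],[40,0,0,0,0,0,0]]]'

```text
time_s: 50.23
tcp_pos: [0.5518, 0.0653, 0.0335]
ee_rot: [[-1.0, 0.009, -0.011], [0.009, 1.0, 0.005], [0.011, 0.005, -1.0]]
wrist_force: [-0.4, -0.5, -0.1]
gripper_width: 0.399
```

Run:
```python
from h import *
np.set_printoptions(precision=4,suppress=True)
s=sense();print(s['tcp_pos'],s['wrist_force'])
p=capture('wrist');save(p,'w15.png');W=cloud(p,s)
V=W[:226].reshape(-1,3)
q=V[(abs(V[:,2]-.040)<.004)&(V[:,0]<.53)&(V[:,0]>.49)&(abs(V[:,1]-.063)<.04)];print('bar',len(q),q.mean(0),q.min(0),q.max(0))
p=capture('top');im=p['pixels'][130:280,180:380,::-1];cv2.imwrite('pics/top15z.png',cv2.resize(im,None,fx=4,fy=4,interpolation=cv2.INTER_CUBIC))
```

```text
[0.5518 0.0653 0.0335] [-0.4199 -0.4761 -0.0789]
bar 4792 [0.52   0.0632 0.0407] [0.5148 0.023  0.036 ] [0.527  0.103  0.0439]
```

View pics/top15z.png

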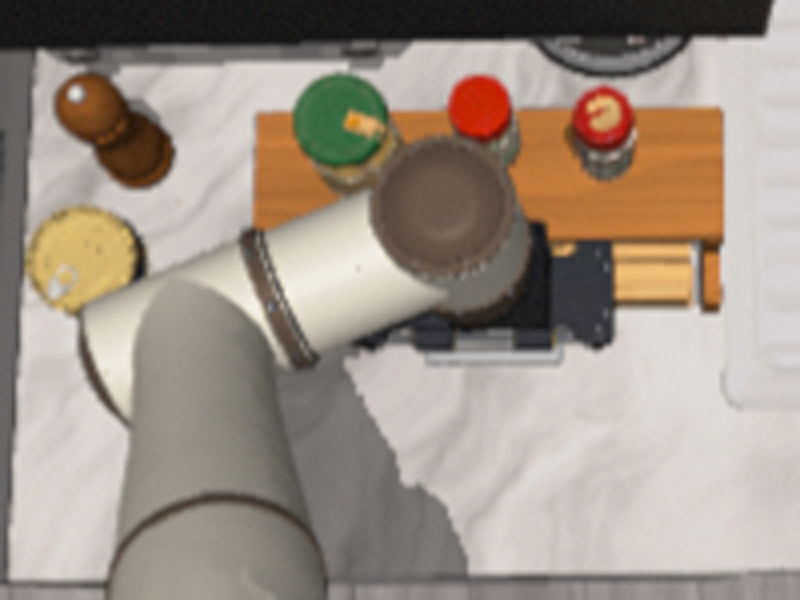

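>>> apply_moves --plan '[[[40,-0.3,0,0,0,-0.01,0],[40,0,0,0.5,0,0,0],[40,0,0,1,0,0,0],[40,0,0,1,0,0,0],[40,-0.2,0,1,0,0,0],[50,-0.2,0,1,0,0,0],[50,0,1,0,0,0,0],[50,0,1,0,0,0,0],[50,0,1,0,0,0,0],[50,0,1,0,0,0,0],[50,0,1,0,0,0,0],[50,0,1,0,0,0,0]]]'

```text
time_s: 51.33
tcp_pos: [0.5492, 0.2219, 0.1598]
ee_rot: [[-0.999, 0.015, 0.042], [0.016, 1.0, 0.02], [-0.042, 0.021, -0.999]]
wrist_force: [0.7, -0.6, 0.8]
gripper_width: 0.501
```

>>> apply_moves --plan '[[[50,0,0.9,0,0,0,0],[50,0,0.8,0,0,0,0],[50,0,0,0,0,0,0],[50,0,0,0,0,0,0]]]'

```text
time_s: 51.67
tcp_pos: [0.5539, 0.2744, 0.1625]
ee_rot: [[-0.998, 0.008, 0.056], [0.01, 1.0, 0.029], [-0.056, 0.03, -0.998]]
wrist_force: [-0.3, -1.4, -0.6]
gripper_width: 0.502
```

Run:
```python
from h import *
np.set_printoptions(precision=4,suppress=True)
s=sense();print(s['tcp_pos'],s['ee_rot'])
p=capture('wrist');save(p,'w16.png');W=cloud(p,s);V=W[:226].reshape(-1,3)
q=V[(V[:,2]>.03)&(V[:,2]<.06)&(V[:,0]<.54)&(V[:,0]>.5)&(abs(V[:,1]-.28)<.03)];print('peg',len(q),q.mean(0),q.min(0),q.max(0))
q=V[(abs(V[:,2]-.040)<.004)&(V[:,0]<.53)&(V[:,0]>.49)&(abs(V[:,1]-.063)<.04)];print('bar',len(q),q.mean(0),q.min(0),q.max(0))
```

```text
[0.5539 0.2744 0.1625] [[-0.9984  0.0081  0.0561]
 [ 0.0098  0.9995  0.0294]
 [-0.0558  0.0299 -0.998 ]]
peg 422 [0.5288 0.2808 0.0433] [0.5182 0.2753 0.0354] [0.54   0.2866 0.0461]
bar 1383 [0.5203 0.0684 0.0409] [0.5148 0.0321 0.0361] [0.5267 0.1028 0.0439]
```

View pics/w16.png

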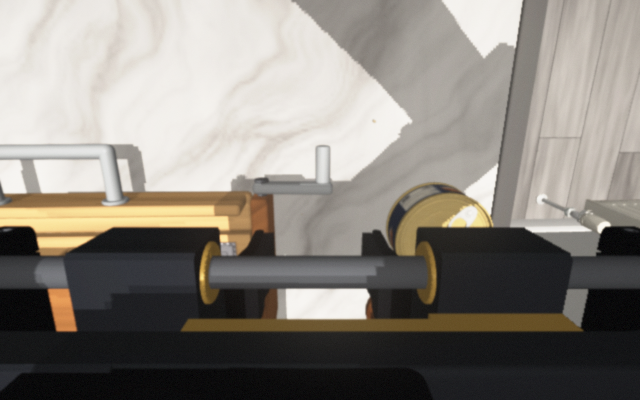

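>>> apply_moves --plan '[[[50,-0.5,0.2,0,-0.029,0.056,0],[50,-0.4,0.1,0,0,0,0],[50,0,0,-0.6,0,0,0],[50,0,0,-0.8,0,0,0],[50,0,0,-0.8,0,0,0],[50,0,0,0,0,0,0],[50,0,0,0,0,0,0]]]'

```text
time_s: 52.3
tcp_pos: [0.5321, 0.2774, 0.1092]
ee_rot: [[-1.0, 0.016, 0.011], [0.016, 1.0, 0.008], [-0.011, 0.008, -1.0]]
wrist_force: [-0.2, 0.2, 0.1]
gripper_width: 0.501
```

>>> apply_moves --plan '[[[50,-0.05,0.13,-0.4,-0.008,0.01,0.008],[50,-0.03,0,-0.8,0,0.003,0],[50,-0.03,0,-0.8,0,0.003,0],[50,0,0,-0.6,0,0,0],[50,0,0,0,0,0,0],[50,0,0,0,0,0,0]]]'

```text
time_s: 52.8
tcp_pos: [0.5328, 0.2825, 0.0479]
ee_rot: [[-1.0, 0.006, 0.005], [0.006, 1.0, 0.007], [-0.005, 0.007, -1.0]]
wrist_force: [-0.0, -0.3, 0.4]
gripper_width: 0.5
```

>>> apply_moves --plan '[[[50,-0.04,-0.03,-0.4,0,0,0],[50,0,0,-0.1,0,0,0],[0,0,0,0,0,0,0],[0,0,0,0,0,0,0],[0,0,0,0,0,0,0],[0,0,0,0,0,0,0],[0,0,0,0,0,0,0],[0,0,0,0,0,0,0],[0,0,0,0,0,0,0],[0,0,0,0,0,0,0]]]'

```text
time_s: 53.63
tcp_pos: [0.5343, 0.2817, 0.0393]
ee_rot: [[-1.0, 0.005, 0.012], [0.005, 1.0, 0.01], [-0.012, 0.01, -1.0]]
wrist_force: [0.3, 1.0, -1.0]
gripper_width: 0.13
```

>>> apply_moves --plan '[[[0,0,-0.07,0.52,0,0,0],[0,0,-0.2,0.48,0,0,0],[0,0,-0.32,0.42,0,0,0],[0,0,-0.42,0.32,0,0,0],[0,0,0,0,0,0,0]]]'

```text
time_s: 54.05
tcp_pos: [0.534, 0.2594, 0.0832]
ee_rot: [[-1.0, 0.005, 0.013], [0.005, 1.0, 0.017], [-0.013, 0.017, -1.0]]
wrist_force: [4.8, -3.5, -5.3]
gripper_width: 0.125
```

>>> apply_moves --plan '[[[0,0,-0.48,0.22,0,0,0],[0,0,-0.52,0.07,0,0,0],[0,0,-0.52,-0.07,0,0,0],[0,0,-0.48,-0.2,0,0,0],[0,0,0,0,0,0,0]]]'

```text
time_s: 54.47
tcp_pos: [0.5346, 0.2166, 0.0938]
ee_rot: [[-1.0, 0.001, 0.024], [0.002, 0.999, 0.035], [-0.024, 0.035, -0.999]]
wrist_force: [2.9, 2.3, -14.8]
gripper_width: 0.107
```

>>> apply_moves --plan '[[[40,0,0,0,-0.03,0.02,0],[40,0,0,0,0,0,0],[40,0,0,0,0,0,0],[40,0,0,0.8,0,0,0],[50,0,0,1,0,0,0],[50,0,0,1,0,0,0],[50,0,0,0.5,0,0,0],[50,0,0,0,0,0,0]]]'

```text
time_s: 55.13
tcp_pos: [0.5326, 0.2139, 0.1792]
ee_rot: [[-1.0, 0.001, 0.0], [0.001, 1.0, 0.001], [-0.0, 0.001, -1.0]]
wrist_force: [0.3, -0.2, -0.4]
gripper_width: 0.492
```

Run:
```python
from h import *
np.set_printoptions(precision=4,suppress=True)
s=sense();print(s['tcp_pos'],s['ee_rot'])
p=capture('wrist');save(p,'w17.png');W=cloud(p,s);V=W[:226].reshape(-1,3)
q=V[(V[:,2]>.055)&(V[:,2]<.12)&(V[:,0]<.55)&(V[:,0]>.5)&(abs(V[:,1]-.22)<.05)];print('peg',len(q),q.mean(0),q.min(0),q.max(0))
p=capture('scene'); im=p['pixels'][200:290,240:350,::-1]
cv2.imwrite('pics/scene17z.png',cv2.resize(im,None,fx=6,fy=6,interpolation=cv2.INTER_CUBIC))
```

```text
[0.5326 0.2139 0.1792] [[-1.      0.001   0.0001]
 [ 0.001   1.      0.001 ]
 [-0.0001  0.001  -1.    ]]
peg 721 [0.5337 0.2166 0.0854] [0.5177 0.2097 0.055 ] [0.55   0.2312 0.091 ]
```

View pics/w17.png

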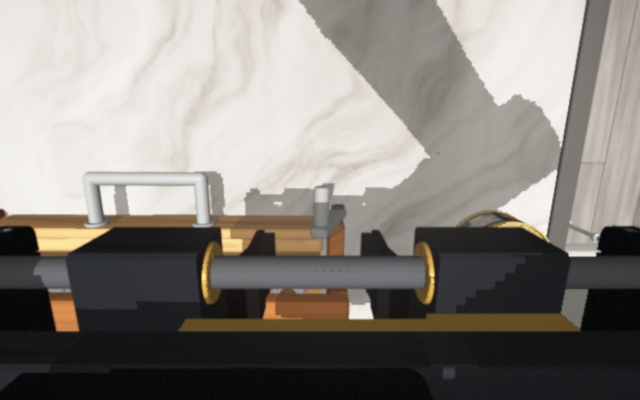

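View pics/scene17z.png

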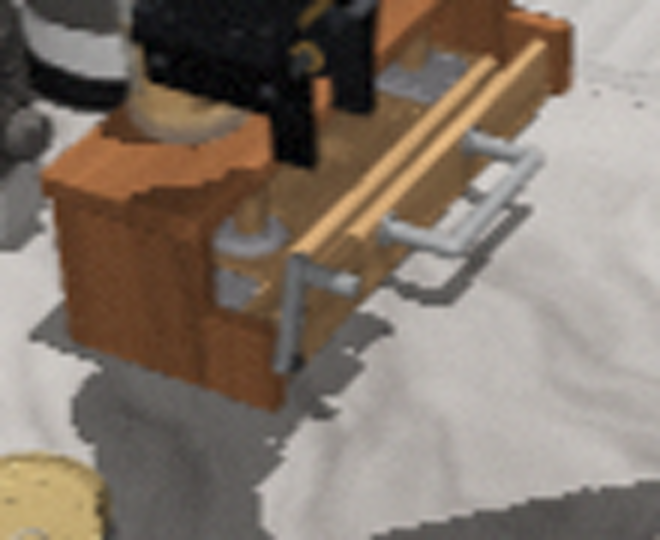

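>>> apply_moves --plan '[[[50,0,0.06,-0.8,0,0,0],[50,0,0,-0.9,0,0.003,0],[50,0,0,-0.9,0,0.003,0],[50,0,0,-0.9,0,0,0],[50,0,0,0,0,0,0],[50,0,0,0,0,0,0]]]'

```text
time_s: 55.73
tcp_pos: [0.5271, 0.2119, 0.0795]
ee_rot: [[-1.0, 0.003, -0.019], [0.003, 1.0, -0.006], [0.019, -0.006, -1.0]]
wrist_force: [0.2, -0.6, 0.6]
gripper_width: 0.5
```

>>> apply_moves --plan '[[[50,0.2,0.12,0,0.006,-0.019,0],[0,0,0,0,0,0,0],[0,0,0,0,0,0,0],[0,0,0,0,0,0,0],[0,0,0,0,0,0,0],[0,0,0,0,0,0,0],[0,0,0,0,0,0,0],[0,0,0,0,0,0,0]]]'

```text
time_s: 56.4
tcp_pos: [0.5343, 0.2164, 0.0835]
ee_rot: [[-1.0, 0.002, 0.008], [0.002, 1.0, 0.004], [-0.008, 0.005, -1.0]]
wrist_force: [1.0, -0.4, -4.1]
gripper_width: 0.128
```

>>> apply_moves --plan '[[[0,0,-0.47,-0.22,0,0,0],[0,0,-0.4,-0.34,0,0,0],[0,0,-0.3,-0.43,0,0,0],[0,0,0,0,0,0,0]]]'

```text
time_s: 56.73
tcp_pos: [0.5343, 0.1902, 0.0609]
ee_rot: [[-1.0, 0.001, 0.012], [0.001, 1.0, 0.012], [-0.012, 0.012, -1.0]]
wrist_force: [1.2, 2.6, -4.7]
gripper_width: 0.126
```

>>> apply_moves --plan '[[[0,0,-0.22,-0.46,0,0,0],[0,0,-0.08,-0.44,0,0,0],[0,0,0,-0.2,0,0,0],[0,0,0,-0.08,0,0,0],[0,0,0,0,0,0,0]]]'

```text
time_s: 57.15
tcp_pos: [0.5342, 0.182, 0.0333]
ee_rot: [[-1.0, 0.0, 0.012], [0.001, 1.0, 0.011], [-0.012, 0.011, -1.0]]
wrist_force: [-0.7, -0.7, -0.7]
gripper_width: 0.122
```

>>> apply_moves --plan '[[[45,0,0,0,0,0,0],[45,0,0,0,0,0,0],[45,0,0,0,0,0,0],[45,0,0,0,0,0,0],[45,0,0,0.6,0,0,0],[45,0,0,1,0,0,0],[45,0,0,1,0,0,0],[45,0,0,1,0,0,0],[45,0,0,1,0,0,0],[45,-0.5,0,1,0,0,0],[45,-0.5,0,0,0,0,0],[45,0,0,0,0,0,0]]]'

```text
time_s: 58.15
tcp_pos: [0.508, 0.1831, 0.1782]
ee_rot: [[-1.0, -0.001, 0.011], [-0.0, 1.0, 0.011], [-0.011, 0.011, -1.0]]
wrist_force: [-0.4, -1.4, -0.6]
gripper_width: 0.448
```

Run:
```python
from h import *
np.set_printoptions(precision=4,suppress=True)
s=sense();print(s['tcp_pos'],s['ee_rot'])
p=capture('wrist');save(p,'w18.png');W=cloud(p,s);V=W[:226].reshape(-1,3)
q=V[(V[:,2]>.03)&(V[:,2]<.06)&(V[:,0]<.541)&(V[:,0]>.51)&(abs(V[:,1]-.182)<.015)];print('peg',len(q),q.mean(0),q.min(0),q.max(0))
a=V[(V[:,0]>.544)&(V[:,0]<.552)&(V[:,2]>.03)&(V[:,2]<.06)]
for y in (.175,.185,.195,.205,.215,.225,.235):
    q=a[abs(a[:,1]-y)<.004]; print(y,len(q),q[:,2].max() if len(q) else None)
q=V[(abs(V[:,2]-.040)<.004)&(V[:,0]<.53)&(V[:,0]>.49)&(abs(V[:,1]-.063)<.04)];print('bar',len(q),q.mean(0),q.min(0),q.max(0))
p=capture('scene'); im=p['pixels'][150:330,200:400,::-1]
cv2.imwrite('pics/scene18z.png',cv2.resize(im,None,fx=4,fy=4,interpolation=cv2.INTER_CUBIC)[100:660])
```

```text
[0.508  0.1831 0.1782] [[-0.9999 -0.0006  0.0108]
 [-0.0004  0.9999  0.0108]
 [-0.0108  0.0108 -0.9999]]
peg 343 [0.5273 0.1811 0.0432] [0.5174 0.1754 0.0367] [0.5396 0.1869 0.0462]
0.175 0 None
0.185 0 None
0.195 0 None
0.205 0 None
0.215 0 None
0.225 0 None
0.235 0 None
bar 1258 [0.5198 0.0633 0.0406] [0.5146 0.023  0.036 ] [0.5268 0.103  0.044 ]
```

View pics/w18.png

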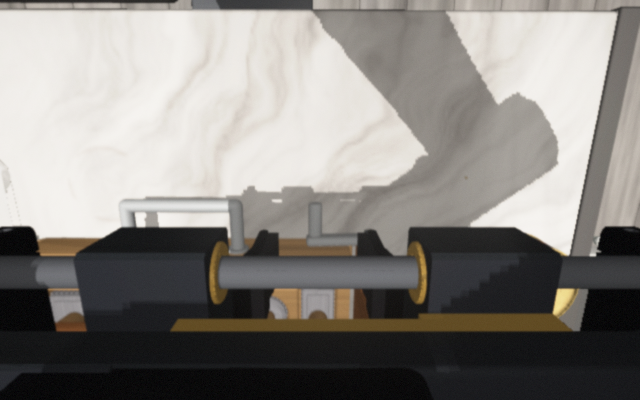

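View pics/scene18z.png

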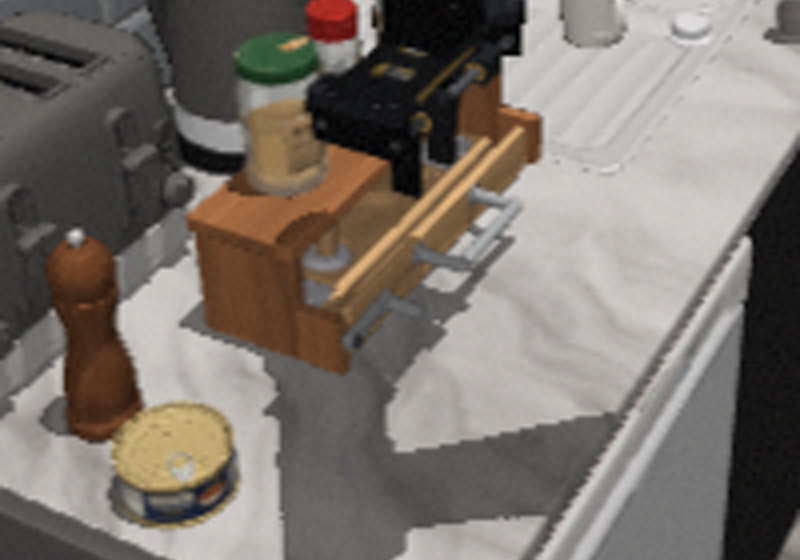

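Run:
```python
from h import *
np.set_printoptions(precision=4,suppress=True)
s=sense()
p=capture('scene');W=cloud(p)
for n in ['stamp_rect','stamp_round_small','stamp_square_large','catch_peg','tray_bar','honey_jar','spice_a','tin_tuna','salt_shaker','pepper_mill','mug_c','tumbler']:
    print(n,[(round(x['score'],2),cam2world(p,x['at']).round(3).tolist()) for x in recognise(n,p)][:2])
p=capture('wrist');W=cloud(p,s);V=W.reshape(-1,3)
V=V[np.isfinite(V[:,0])]
for n,y in (('rect',.182),('rS',.13),('sqL',-.055)):
    q=V[(abs(V[:,1]-y)<.03)&(V[:,0]>.58)&(V[:,0]<.68)&(V[:,2]<.093)&(V[:,2]>.0235)]; 
    h=q[q[:,2]<.035]; print(n,len(q),len(h),np.median(h,0) if len(h) else '', q.max(0) if len(q) else '')
```

```text
stamp_rect []
stamp_round_small [(0.65, [0.633, 0.144, 0.03]), (0.54, [0.566, 0.065, 0.022])]
stamp_square_large []
catch_peg [(0.65, [0.568, 0.063, 0.021])]
tray_bar [(0.55, [0.566, 0.063, 0.023])]
honey_jar [(0.7, [0.645, 0.18, 0.184]), (0.65, [0.566, 0.061, 0.022])]
spice_a [(0.54, [0.655, 0.071, 0.2]), (0.37, [0.55, 0.195, 0.039])]
tin_tuna [(0.87, [0.595, 0.397, 0.037]), (0.31, [0.659, 0.071, 0.201])]
salt_shaker [(0.68, [0.416, -0.435, 0.048])]
pepper_mill [(0.59, [0.679, 0.372, 0.083])]
mug_c [(0.57, [0.605, -0.32, 0.074])]
tumbler []
rect 1015 907 [0.6255 0.1836 0.0258] [0.6455 0.2118 0.0481]
rS 353 313 [0.6314 0.1449 0.0262] [0.6455 0.1597 0.0476]
sqL 777 682 [ 0.6278 -0.0633  0.0266] [ 0.6452 -0.0455  0.046 ]
```

Head tops read about 26 mm, which is fully seated, and the tray is home, the catch level and the gripper clear. I'm handing in.

```bash
python3 -c "
from station import *
print(finish_job())"
```

```text
the job is handed in; nothing more can be done
None
```

The job is handed in at about 58 s. The three stamps that were there (rectangle, large square, small round) are in their own nests, the tray is home and the catch is down level. I found no large round or small square stamp.

- **What I did:** I swung the catch over to the left, pulled the tray about 110 mm out, placed the stamps, pushed the tray home and swung the catch back down. The rectangle lay across its nest, so I turned it 90° on the worktop and regripped it before placing.
- **Stamps and tray:** The stamp heads' tops measured 25.8, 26.2 and 26.6 mm high under the shelf; 26 mm is fully seated. The tray bar read x = 0.520 m, against 0.519 m before the tray was moved.
- **Catch:** The peg's height matched its reading at the folded, level stop to within 0.1 mm.
- **Bystanders:** The tuna tin, salt shaker, pepper mill, mug, honey jar and one spice jar stood where they were at the start. The arm hid the other spice jar, and the recogniser did not report the tumbler in the last picture. Neither was near the arm's work.
- **Faults along the way:** While the catch was swinging back, the grip slid up the peg just past upright, so I regripped it and finished the swing. In the last picture the recogniser missed the rectangle and the square, and wrongly put the peg and tray bar on the tray's front. For those I relied on the wrist camera's depth readings.

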